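Scoop dropped specimens from under the contact-angle bench

TASK

Three coated disc specimens have dropped into the catch tray beneath the stage of the optical bench. Reach in below the front rod with the long-handled scoop, gather all three and bring them out together on the scoop without knocking the aligned instrument, then tip them into the blue dish from just above it, so that none is scratched by a long drop. Finally lay the scoop down flat on the bench, off the tray and the dish, and leave the other things and the dish where they stand.

Things in the scene. Friction and masses are not known exactly. Their poses are not given: they have to be found in the camera images.
- instrument: black optical bench fixed to the table, 520 mm along its y, 200 along x, 440 high; its -x is the front, facing the robot. Origin: on the table under its middle. Feet and end frames lie beyond y = +-222 mm; between them it is open below two chrome rods along y at x = +-50 mm and a beam 100 mm up. Higher up nothing comes further forward than x = -56 mm (stage, lamp, column), or -65 at the end frames
- front_rod (a point): middle of the underside of the instrument's front rod (12 mm thick), 68 mm above the table: the front edge and lowest part of the overhang
- tray: aluminium catch tray screwed to the table under the stage; origin and axes are the instrument's. Floor 2 mm thick, x from -115 mm (plain open front edge, in front of the rod) to 48, y +-64. Walls 14 mm high: inner face of the back wall at x = 45 mm, of the side walls at y = +-61 mm, these from x = -48 back. Pushed specimens slide until they meet the back wall, then ride up on the lip
- specimen_white: steel disc 22 mm across, 8 mm thick, rims bevelled 2 mm, 22 g, both faces coated white. Starts flat on the tray floor under the stage, its centre over 25 mm behind the front rod, over 18 mm from the tray's back wall and within 28 mm of the tray's centre line; the three do not touch. Origin: centre of its underside; z is its axis
- specimen_blue: steel disc 22 mm across, 8 mm thick, rims bevelled 2 mm, 22 g, both faces coated blue. Starts flat on the tray floor under the stage, its centre over 25 mm behind the front rod, over 18 mm from the tray's back wall and within 28 mm of the tray's centre line; the three do not touch. Origin: centre of its underside; z is its axis
- specimen_orange: steel disc 22 mm across, 8 mm thick, rims bevelled 2 mm, 22 g, both faces coated orange. Starts flat on the tray floor under the stage, its centre over 25 mm behind the front rod, over 18 mm from the tray's back wall and within 28 mm of the tray's centre line; the three do not touch. Origin: centre of its underside; z is its axis
- scoop: steel scoop, 0.19 kg, lying on its flat pan. Origin: on the underside plane below the grip point; x from handle to lip, z up. Slippery pan (friction 0.2), 96 mm wide (92 inside): back wall at x = 85 mm, 26 high; sides 22 high, from x = 146 only 12 high, ending at 163; 2 mm floor; open front, thin wedge lip at x = 170. It balances at x = about 100: grip it firmly (50 N)
- scoop_grip (a point): grip point in the middle of the black handle, 42.5 mm above the pan's underside, 170 mm behind the lip. The handle is a bar 14 mm wide (pinch it across the flat sides, along the scoop's y) and 22 mm high, from 84 mm ahead of this point to 129 mm behind it, rising to the rear at 0.1 rad
- scoop_lip (a point): middle of the pan's front lip, at its underside
- dish: open blue plastic dish, loose, 0.45 kg, 125 mm along its own x, 150 mm along y, 32 mm high, walls and floor 3 mm thick. Origin: centre of its underside
- wash_bottle: bystander: white bottle, 62 mm across, 150 mm high, red cap; origin under its centre
- amber_jar: bystander: amber glass jar, 48 mm across, 65 mm high; origin under its centre
- tape_roll: bystander: yellow tape roll lying flat, 90 mm across, 24 mm high; origin under its centre
- vial: bystander: small glass vial, 24 mm across, 48 mm high, standing in front of the instrument left of the tray; origin under its centre
- slide_box: bystander: green slide box, 85 x 100 x 34 mm high; origin under its centre
- beaker: bystander: glass beaker, 66 mm across, 85 mm high; origin under its centre
- tweezers: bystander: steel tweezers lying on the slide box, 126 mm long along x, 17 mm wide, 7 mm high; origin under their middle

How it is judged (in metres and radians):
On the way:
1. all three specimens lie in the scoop's pan at once, with its lip drawn out in front of the front rod (x of specimen_white in the frame of scoop between 0.085 and 0.17 m and y of specimen_white in the frame of scoop between -0.047 and 0.047 m and z of specimen_white in the frame of scoop between -0.004 and 0.03 m and x of specimen_blue in the frame of scoop between 0.085 and 0.17 m and y of specimen_blue in the frame of scoop between -0.047 and 0.047 m and z of specimen_blue in the frame of scoop between -0.004 and 0.03 m and x of specimen_orange in the frame of scoop between 0.085 and 0.17 m and y of specimen_orange in the frame of scoop between -0.047 and 0.047 m and z of specimen_orange in the frame of scoop between -0.004 and 0.03 m and x of scoop_lip in the frame of instrument below -0.057 m), for 0.2 s.
At the end, for the whole second after the job is handed in: all three specimens lie at rest inside the dish; the dish stands flat within 40 mm of where it was; the scoop lies at rest flat on its pan on the table (within 0.1 rad and 12 mm), touching neither dish nor tray (x of specimen_white in the frame of dish between -0.062 and 0.062 m and y of specimen_white in the frame of dish between -0.075 and 0.075 m and z of specimen_white in the frame of dish between -0.005 and 0.032 m and linear speed of each of specimen_white, specimen_blue, specimen_orange, scoop below 0.02 m/s and x of specimen_blue in the frame of dish between -0.062 and 0.062 m and y of specimen_blue in the frame of dish between -0.075 and 0.075 m and z of specimen_blue in the frame of dish between -0.005 and 0.032 m and x of specimen_orange in the frame of dish between -0.062 and 0.062 m and y of specimen_orange in the frame of dish between -0.075 and 0.075 m and z of specimen_orange in the frame of dish between -0.005 and 0.032 m and distance of dish from where it was at the start of the episode below 0.04 m and angle between dish's own z axis and vertical below 0.08 rad and height (world z) of scoop below 0.012 m and angle between scoop's own z axis and vertical below 0.1 rad and contact force between scoop and dish below 0.05 N and contact force between scoop and tray below 0.05 N).
It fails at once if the scoop, the gripper or the arm strikes the instrument (over 1.5 N) (contact force between any of scoop, the fingers, the arm and instrument above 1.5 N).
It fails at once if a specimen is dropped from high up or flung (it moves faster than 1.7 m/s, a fall of about 150 mm) (linear speed of any of specimen_white, specimen_blue, specimen_orange above 1.7 m/s).
It fails at once if another thing on the bench is shifted by more than 30 mm or knocked over (distance of any of wash_bottle, amber_jar, tape_roll, vial, slide_box, beaker, tweezers from where it was at the start of the episode above 0.03 m or angle between any of wash_bottle, amber_jar, tape_roll, vial, slide_box, beaker, tweezers's own z axis and vertical above 0.4 rad).
It also fails if it takes over 72 s, if anything falls off the work surface, if the arm or the gripper's body presses on something with over 40 N, if the wrist force passes 120 N, or if a joint passes its speed limit or range.

ROBOT

A 6-joint arm with a two-finger parallel gripper is mounted at the origin on the work surface. World frame = base frame: x ahead of the robot, y to its left, z up, the work surface at z = 0. Lengths are in mm, angles in rad, forces in N, time in s.
With the tool pointing down it reaches from about 275 to 750 mm from the base axis. Payload 10.2 kg.
Tool frame: the origin (TCP) lies midway between the tips of the shut fingers; the grasp point (between the pads) lies 19 mm behind it; y points along the fingers, z is the direction in which the jaws open and shut, and the axes are right-handed (so a half turn about y gives the same grasp; the last joint's range is limited). The gripper opens to 85 mm and grips with 20 to 120 N. Pads are 22 mm wide; open, the fingers measure 114 mm over their backs; the gripper's body (76 mm by 85 mm) begins 54 mm behind the grasp point. The pads swing forward as they close: fully open they stand 13 mm farther back than shut.
Start: joints at [1.014, 0.313, 1.498, -0, 1.331, -0.223], TCP at [172.021, 496.024, 193.494] pointing down, gripper open.
Joint ranges: [-2.94, 2.94], [-0.97, 2.17], [0.19, 2.56], [-1.23, 4.37], [0.02, 3.11], [-2.88, 2.88]. Speed limits (rad/s): [2.39, 2.39, 3.01, 3.14, 3.14, 3.14].

INTERFACE

Orientations are given as a unit quaternion [w, x, y, z].
In Python, from rig import ctrl gives the robot as it stands.
- The arm moves only by the shell command python3 -m inch 'ROWS' [OPENING] [FORCE]. ROWS is JSON, one flat list of numbers, 6 for each row, row after row: the shift along the tool's x, y, z in cm, then the turn, a rotation vector about the tool's x, y, z in rad. A call has 1 to 8 rows; each row is the pose to reach, as a shift and turn from the pose commanded when the call began, along the tool's axes at that moment; what a row does not reach only later rows make up. A row lasts 1/12 s, in which the tool goes at most 41.7 mm and 7.16 degrees, less where a joint would pass 70% of its speed; a pose out of reach is approached as far as the arm can. A call with a gripper value outside its range is refused whole. OPENING is the gripper command: -1 is fully open, 1 is shut, values between are in proportion, set as the call begins (- or left out, the last holds). The fingers move at their own pace and stop on an object; FORCE is the grip in N (left out, the last holds). Time passes only in rows, so rows that repeat a pose let the fingers close. It gives the time, the measured TCP pose, the force and the opening at its end, in the units of the state.
- ctrl.sense(): the state, without advancing time (a new reading comes with each control period).
- ctrl.capture(name): name is "scene" or "top"; returns the picture (480x640x3 uint8, red, green, blue); there is no depth.
- ctrl.get_calibration(name): a dict with "fx", "fy", "cx", "cy" (pixels), "world_to_cam" (4x4, takes a point from world to camera coordinates). Camera axes: x right, y down, z forward; pixel columns grow to the right and rows downward; lengths in mm; the calibration is good to about 2 mm. A picture is of the moment at which its call begins. get_calibration takes no time and is no camera call.
- ctrl.finish_job(): hands the job in, once; it reports no verdict.
Trained networks look in the newest picture that a camera, given by its name, has taken for a name from the list of things; names that differ only in an ending like _2 or _b are one class to them, and where a whole thing is asked for, a point or a joint stands for the part that bears it (a point fixed in the world has none). Each returns a list of dicts, best first, with "score" (0 to 1); they miss things now and then, are a little off and sometimes report something else, mostly with a low value. They report only what shows in the picture. A call takes as long as a camera call.
- ctrl.search_frame(thing, camera): "uv" ([column, row] in pixels, amid what is visible of it).
The state is a dict: "time_s": time; "joints": joint angles; "dq": joint speeds; "tau": joint torques, N m; "eef_pos": TCP position; "ee_rot": TCP orientation; "force": force on the tool from outside, world axes, zero at the start; "wrist_torque": the same for the moment, N m; "grip_width": opening from 0.0 (shut) to 1.0 (fully open).
Only numpy, scipy, OpenCV 4.12 (cv2) and the standard library are available. Lean on these libraries where they do the work, as an engineer would, in place of code of your own. Each camera call takes 0.05 s, during which the arm holds its last target.

## Working session

There is one attempt and no reset: what is moved stays moved. The work goes in short steps, Python scripts to look and compute and a shell command to move; the robot and the scene stay as the last step left them, time stands still between calls to the robot, and variables do not carry over. Pictures are saved under pics/ and viewed, and the job is handed in when it is done.

```bash
ls; mkdir -p pics; python3 - <<'E'
from rig import ctrl
import cv2
s=ctrl.sense();print({k:(v if not hasattr(v,'round') else v) for k,v in s.items()})
for n in("scene","top"):
    im=ctrl.capture(n);cv2.imwrite(f"pics/{n}0.png",im[:,:,::-1]);print(ctrl.get_calibration(n))
for t in ["instrument","front_rod","tray","specimen_white","specimen_blue","specimen_orange","scoop","scoop_grip","scoop_lip","dish","vial","slide_box"]:
    for c in("scene","top"):
        print(t,c,[(r["uv"],round(r["score"],2)) for r in ctrl.search_frame(t,c)][:3])
E
```

```text
pics
{'time_s': 0.0, 'joints': array([ 1.01358209e+00,  3.13463842e-01,  1.49843658e+00,  3.39637316e-06,
        1.33105266e+00, -2.23409499e-01]), 'dq': array([ 0.00039196,  0.00060829, -0.00215704, -0.00130061,  0.00101447,
       -0.00175108]), 'tau': array([ 2.34282550e-05, -4.12279451e+01, -2.59739256e+01, -2.67763362e-04,
        4.22419980e-03,  1.49459896e-05]), 'eef_pos': array([171.8531027 , 495.73805329, 192.92823618]), 'ee_rot': array([-0.69683632,  0.69772505, -0.11765497,  0.11728681]), 'force': array([ 0.22558611,  0.54723762, -0.26358266]), 'wrist_torque': array([-0.02662135, -0.00732516, -0.05893935]), 'grip_width': 0.9946301972059768}
{'fx': 600.1927679966628, 'fy': 600.1927679966628, 'cx': 308.89436913092345, 'cy': 245.36372246324794, 'world_to_cam': array([[ 9.43983567e-01, -3.29513173e-01,  1.77790194e-02,
        -4.51529486e+02],
       [-2.53194985e-01, -7.57795393e-01, -6.01363818e-01,
         1.25123113e+02],
       [ 2.11630159e-01,  5.63176003e-01, -7.98777482e-01,
         1.48278312e+03],
       [ 0.00000000e+00,  0.00000000e+00,  0.00000000e+00,
     
[... 699 characters left out ...]
ene [([358.6, 243.2], 0.8)]
tray top [([319.0, 206.2], 0.98)]
specimen_white scene []
specimen_white top [([314.3, 182.9], 0.56)]
specimen_blue scene []
specimen_blue top []
specimen_orange scene []
specimen_orange top []
scoop scene [([266.1, 161.3], 0.95)]
scoop top [([171.6, 266.5], 0.89), ([507.7, 234.0], 0.66)]
scoop_grip scene [([263.5, 161.7], 0.59)]
scoop_grip top [([171.7, 267.6], 0.59)]
scoop_lip scene [([265.2, 166.2], 0.8)]
scoop_lip top [([171.8, 266.4], 0.78)]
dish scene [([336.8, 358.5], 0.96)]
dish top [([447.2, 271.5], 0.91)]
vial scene [([397.4, 204.8], 0.67), ([328.8, 194.7], 0.56)]
vial top []
slide_box scene [([278.5, 416.6], 0.93)]
slide_box top [([489.2, 352.9], 0.76)]
```

View pics/scene0.png

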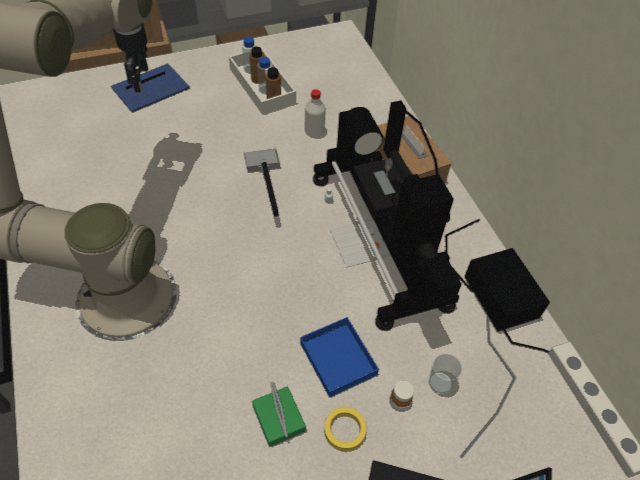

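View pics/top0.png

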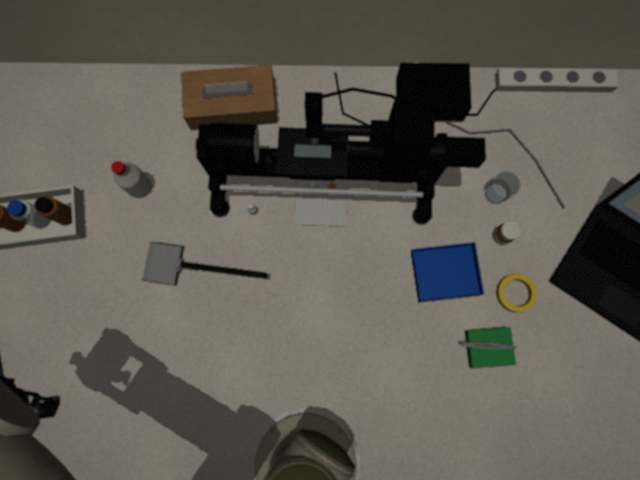

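```bash
python3 - <<'E'
import cv2
t=cv2.imread("pics/top0.png");s=cv2.imread("pics/scene0.png")
cv2.imwrite("pics/c1.png",cv2.resize(t[140:240,195:445],(800,320),interpolation=cv2.INTER_CUBIC))
cv2.imwrite("pics/c2.png",cv2.resize(t[230:300,130:280],(800,373),interpolation=cv2.INTER_CUBIC))
c=s[150:340,300:470];cv2.imwrite("pics/c3.png",cv2.resize(c,(537,600),interpolation=cv2.INTER_CUBIC))
cv2.imwrite("pics/c4.png",cv2.resize(t[235:310,400:500],(800,600),interpolation=cv2.INTER_CUBIC))
E
```

```text
(no output)
```

View pics/c1.png

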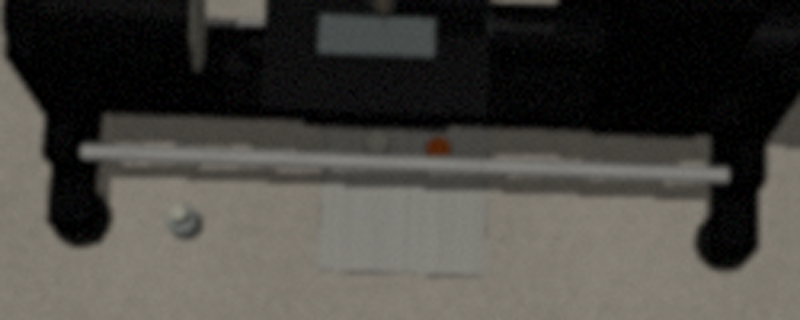

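View pics/c2.png

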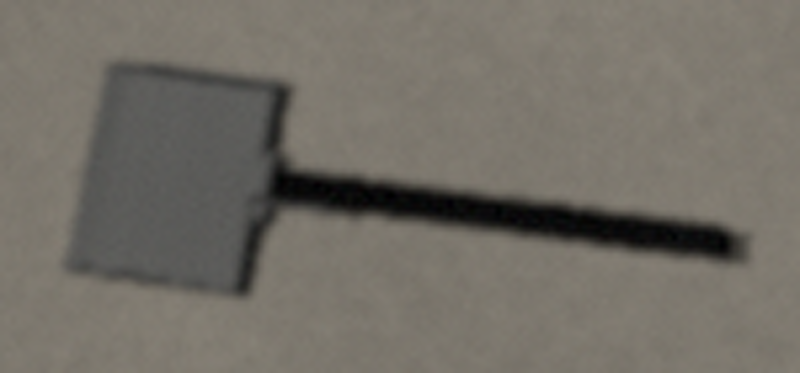

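View pics/c3.png

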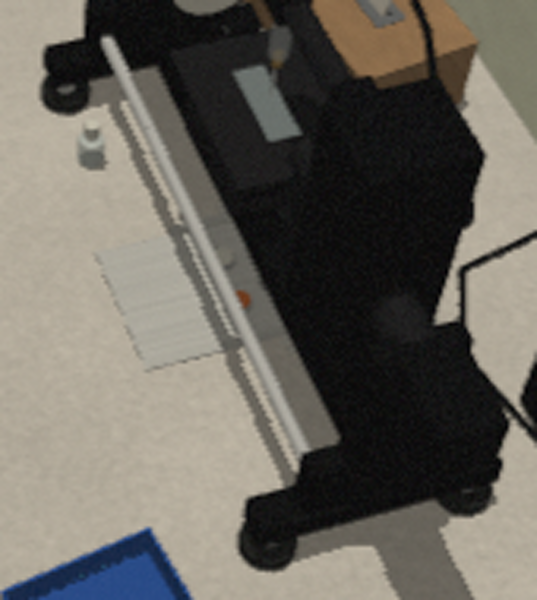

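View pics/c4.png

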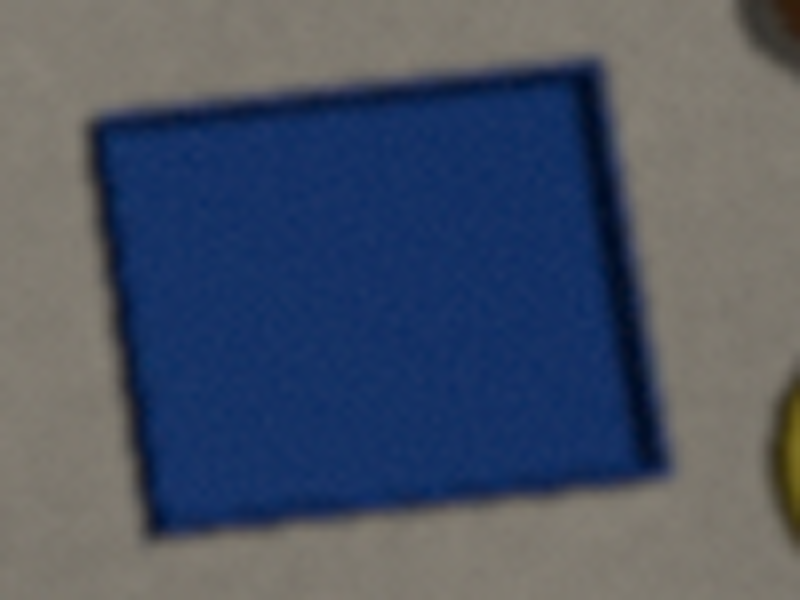

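```bash
cat > h.py <<'E'
import numpy as np
from rig import ctrl
def ray(cam,u,v):
    c=ctrl.get_calibration(cam);M=np.array(c["world_to_cam"]);R=M[:3,:3];t=M[:3,3]
    d=R.T@np.array([(u-c["cx"])/c["fx"],(v-c["cy"])/c["fy"],1]);o=-R.T@t
    return o,d
def pz(cam,u,v,z):
    o,d=ray(cam,u,v);return o+d*(z-o[2])/d[2]
def proj(cam,p):
    c=ctrl.get_calibration(cam);M=np.array(c["world_to_cam"]);q=M[:3,:3]@np.asarray(p,float)+M[:3,3]
    return np.array([c["fx"]*q[0]/q[2]+c["cx"],c["fy"]*q[1]/q[2]+c["cy"]])
E
python3 - <<'E'
from h import *
np.set_printoptions(precision=1,suppress=True)
f=lambda n,u,v,z,c="top":print(n,pz(c,u,v,z))
f("tray L",295,224.4,2);f("tray R",345.6,225.3,2)
# scene c3 scale 3.159
g=lambda x,y:(300+x/3.159,150+y/3.159)
f("trayL sc",*g(97,255),2,"scene");f("trayR sc",*g(148,370),2,"scene")
f("rodL",220,186.9,76);f("rodR",422.5,194.7,76)
f("rodL sc",*g(107,40),76,"scene");f("rodR sc",*g(300,450),76,"scene")
f("footL",195+80/3.2,140+240/3.2,5);f("footR",195+724/3.2,140+265/3.2,5)
k=lambda x,y:(130+x/5.333,230+y/5.333)
f("lip a",*k(110,65),2);f("lip b",*k(68,268),2);f("rear",*k(743,245),58);f("front handle",*k(285,185),42)
f("back a",*k(290,85),26);f("back b",*k(246,293),26)
d=lambda x,y:(400+x/8,235+y/8)
for p in [(93,118),(600,60),(670,472),(152,535)]: f("dish",*d(*p),32)
f("vial",195+184/3.2,140+220/3.2,20)
f("orange",195+438/3.2,140+147/3.2,10);f("white",195+376/3.2,140+142/3.2,10)
f("orange s",*g(242,300),10,"scene");f("white s",*g(229,260),10,"scene")
E
```

```text
tray L [551.1  33.8   2. ]
tray R [550.3 -89.    2. ]
trayL sc [551.4  31.3   2. ]
trayR sc [549.  -93.8   2. ]
rodL [621.1 205.7  76. ]
rodR [ 608.2 -263.1   76. ]
rodL sc [620.3 200.5  76. ]
rodR sc [ 606.3 -244.1   76. ]
footL [571.6 216.5   5. ]
footR [ 558.1 -272.2    5. ]
lip a [502.8 380.9   2. ]
lip b [410.5 392.7   2. ]
rear [417.3  86.7  58. ]
front handle [443.1 287.8  42. ]
back a [490.2 292.7  26. ]
back b [397.7 306.1  26. ]
dish [ 486.6 -242.8   32. ]
dish [ 505.7 -392.4   32. ]
dish [ 384.8 -407.2   32. ]
dish [ 364.8 -257.2   32. ]
vial [584.3 136.   20. ]
orange [646.9 -54.7  10. ]
white [650.3  -7.3  10. ]
orange s [646.8 -57.5  10. ]
white s [653.  -14.9  10. ]
```

```bash
cat >> h.py <<'E'
from scipy.spatial.transform import Rotation as Ro
np.set_printoptions(precision=3,suppress=True)
def tool():
    s=ctrl.sense();q=s["ee_rot"];return np.array(s["eef_pos"]),Ro.from_quat([q[1],q[2],q[3],q[0]]),s
def target(grasp,yaw,lean,flip=1,back=19):
    """scoop yaw; lean = body leaning to rear of scoop; returns tcp,R. grasp= grasp point"""
    up=np.array([-np.sin(lean)*np.cos(yaw),-np.sin(lean)*np.sin(yaw),np.cos(lean)])
    y=-up; z=flip*np.array([-np.sin(yaw),np.cos(yaw),0]); x=np.cross(y,z)
    return np.asarray(grasp,float)+back*y, Ro.from_matrix(np.c_[x,y,z])
def rel(tcp,R,ref=None):
    p,R0,s=tool() if ref is None else ref
    d=R0.inv().apply(tcp-p)/10; rv=(R0.inv()*R).as_rotvec()
    return d,rv
def show(tcp,R,ref=None):
    d,rv=rel(tcp,R,ref); print("shift cm",d.round(2),"rot",rv.round(3),"| rows min",max(np.linalg.norm(d)/4.17,np.linalg.norm(rv)/.125).round(1))
E
python3 - <<'E'
from h import *
p,R,s=tool();print(R.as_matrix())
yaw=1.438;u=np.array([np.cos(yaw),np.sin(yaw),0])
g=np.array([434.5,217.5,42.5+1])-10*u
for fl in(1,-1):
    show(*target(g+[0,0,100],yaw,.3,fl));show(*target(g,yaw,.3,fl))
E
```

```text
[[ 0.945  0.     0.328]
 [-0.328  0.     0.945]
 [ 0.    -1.     0.   ]]
shift cm [ 34.01   6.82 -18.15] rot [ 0.266 -1.757 -0.217] | rows min 14.3
shift cm [ 34.01  16.82 -18.15] rot [ 0.266 -1.757 -0.217] | rows min 14.3
shift cm [ 34.01   6.82 -18.15] rot [0.205 1.359 0.251] | rows min 11.2
shift cm [ 34.01  16.82 -18.15] rot [0.205 1.359 0.251] | rows min 11.2
```

```bash
python3 -m inch '[34,6.8,-18.2,0.205,1.36,0.25, 34,6.8,-18.2,0.205,1.36,0.25, 34,6.8,-18.2,0.205,1.36,0.25, 34,6.8,-18.2,0.205,1.36,0.25, 34,6.8,-18.2,0.205,1.36,0.25, 34,6.8,-18.2,0.205,1.36,0.25, 34,6.8,-18.2,0.205,1.36,0.25, 34,6.8,-18.2,0.205,1.36,0.25]' -1
python3 - <<'E'
from h import *
p,R,s=tool();print(p,s["joints"])
yaw=1.438;u=np.array([np.cos(yaw),np.sin(yaw),0])
g=np.array([434.5,217.5,42.5+1])-10*u
show(*target(g+[0,0,100],yaw,.3,-1))
E
```

```text
time_s: 1.97
eef_pos: [395.9, 253.1, 135.6]
ee_rot: [0.615, -0.496, 0.482, -0.378]
force: [1.4, 1.0, 0.3]
grip_width: 0.998
[395.941 253.057 135.631] [ 0.174  0.198  1.829  0.25   1.1   -0.192]
shift cm [4.94 0.07 2.65] rot [0.056 0.38  0.071] | rows min 3.1
```

```bash
python3 -m inch '[4.9,0,2.6,0.05,0.34,0.07, 4.9,0,2.6,0.05,0.34,0.07, 4.9,0,2.6,0.05,0.34,0.07, 4.9,0,2.6,0.05,0.34,0.07, 4.9,0,2.6,0.05,0.34,0.07]'
python3 - <<'E'
from h import *
import cv2
p,R,s=tool();print(p,s["joints"])
yaw=1.438;u=np.array([np.cos(yaw),np.sin(yaw),0])
g=np.array([434.5,217.5,42.5+1])-10*u
show(*target(g+[0,0,100],yaw,.3,-1));show(*target(g+[0,0,0],yaw,.3,-1))
for n in("scene","top"):
    im=ctrl.capture(n)[:,:,::-1];cv2.imwrite(f"pics/{n}1.png",im)
t=cv2.imread("pics/top1.png");cv2.imwrite("pics/c5.png",cv2.resize(t[200:320,130:330],(800,480)))
t=cv2.imread("pics/scene1.png");cv2.imwrite("pics/c6.png",cv2.resize(t[100:280,180:380],(666,600)))
E
```

```text
time_s: 2.38
eef_pos: [432.3, 215.1, 126.2]
ee_rot: [0.552, -0.395, 0.584, -0.445]
force: [0.4, 0.4, 0.0]
grip_width: 1.002
[432.264 215.076 126.244] [ 0.032  0.221  1.844  0.338  1.061 -0.049]
shift cm [0.2  0.03 0.18] rot [0.009 0.048 0.003] | rows min 0.4
shift cm [3.12 9.6  0.13] rot [0.009 0.048 0.003] | rows min 2.4
```

View pics/c5.png

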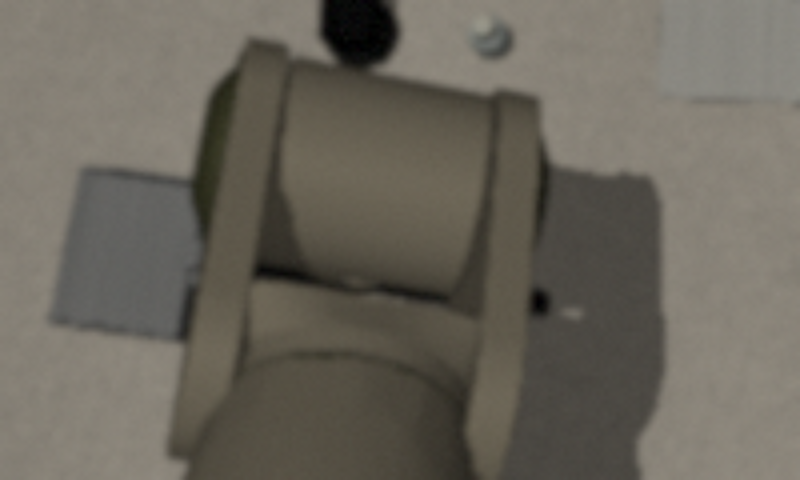

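View pics/c6.png

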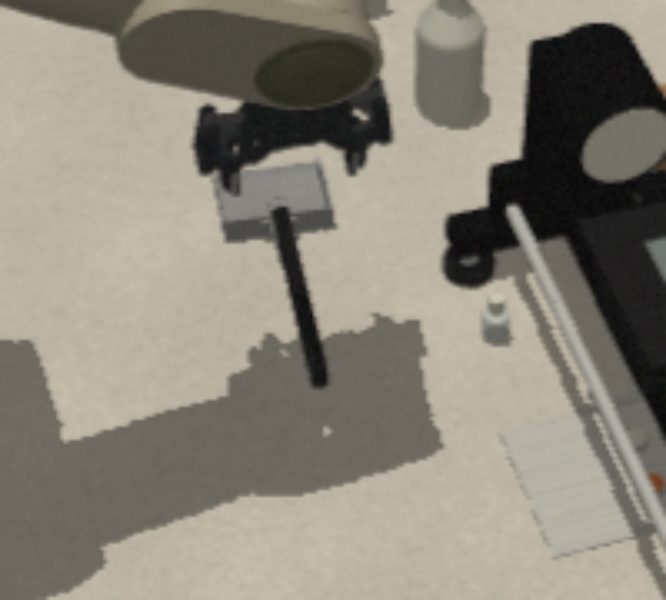

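```bash
python3 -m inch '[1.2,3.2,0.1,0,0.03,0, 2.2,6.4,0.1,0,0.03,0, 2.9,8.7,0.1,0,0.03,0, 3.1,9.5,0.1,0,0.03,0, 3.1,9.5,0.1,0,0.03,0]'
python3 - <<'E'
from h import *
import cv2
p,R,s=tool();print(p,s["joints"],s["force"])
yaw=1.438;u=np.array([np.cos(yaw),np.sin(yaw),0])
g=np.array([434.5,217.5,42.5+1])-10*u
show(*target(g+[0,0,0],yaw,.3,-1))
t=ctrl.capture("scene")[:,:,::-1]
cv2.imwrite("pics/c7.png",cv2.resize(t[120:240,200:340],(700,600)))
E
```

```text
time_s: 2.9
eef_pos: [432.6, 213.9, 25.1]
ee_rot: [0.542, -0.389, 0.593, -0.45]
force: [-0.8, -0.4, -0.5]
grip_width: 0.996
[432.607 213.861  25.138] [ 0.029  0.39   1.94   0.409  0.819 -0.14 ] [-0.796 -0.417 -0.476]
shift cm [ 0.05 -0.04  0.14] rot [0.012 0.017 0.004] | rows min 0.2
```

View pics/c7.png

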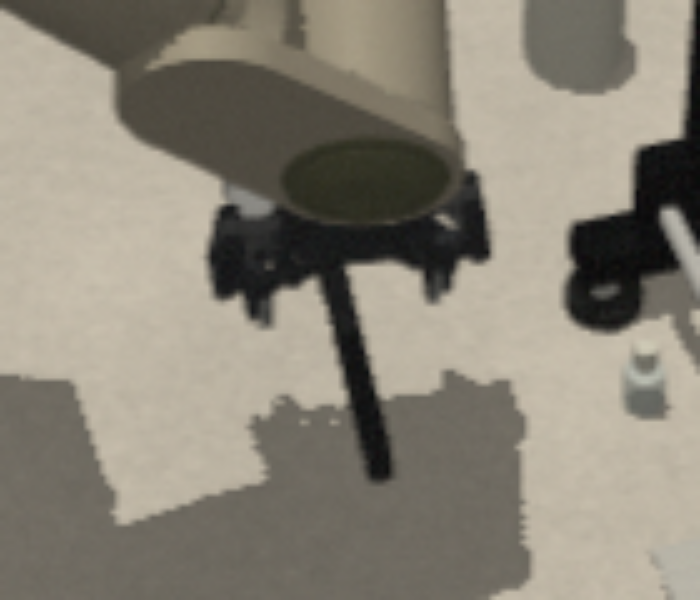

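The fingers straddle the handle (tips at about (265,325) and (435,298) in the crop, handle between). Closing.

```bash
python3 -m inch '[0,0,0,0,0,0,0,0,0,0,0,0,0,0,0,0,0,0,0,0,0,0,0,0,0,0,0,0,0,0,0,0,0,0,0,0,0,0,0,0,0,0,0,0,0,0,0,0]' 1 70
python3 -m inch '[0,0,0,0,0,0,0,0,0,0,0,0,0,0,0,0,0,0,0,0,0,0,0,0]'
python3 - <<'E'
from h import *
p,R,s=tool();print(p,R.as_matrix(),s["joints"],s["force"])
E
```

```text
time_s: 3.62
eef_pos: [433.7, 213.2, 26.3]
ee_rot: [0.542, -0.388, 0.593, -0.452]
force: [-0.6, 1.2, -0.5]
grip_width: 0.001
time_s: 3.95
eef_pos: [433.7, 213.2, 26.2]
ee_rot: [0.542, -0.388, 0.593, -0.452]
force: [0.1, -0.1, 0.2]
grip_width: 0.001
[433.668 213.245  26.225] [[-0.111  0.03   0.993]
 [-0.95   0.291 -0.115]
 [-0.293 -0.956 -0.004]] [ 0.027  0.388  1.939  0.409  0.818 -0.139] [ 0.087 -0.054  0.214]
```

```bash
python3 - <<'E'
from h import *
import cv2
t=ctrl.capture("scene")[:,:,::-1]
t=t.copy()
p,R,s=tool();print(proj("scene",p))
cv2.imwrite("pics/c8.png",cv2.resize(t[120:240,200:340],(700,600)))
t=ctrl.capture("top")[:,:,::-1]
cv2.imwrite("pics/c9.png",cv2.resize(t[200:320,130:330],(800,480)))
E
```

```text
[268.752 187.249]
```

View pics/c8.png

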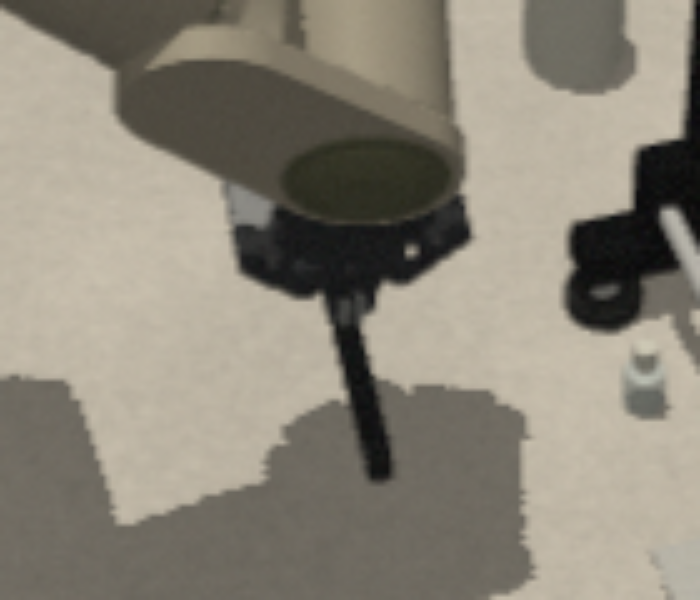

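View pics/c9.png

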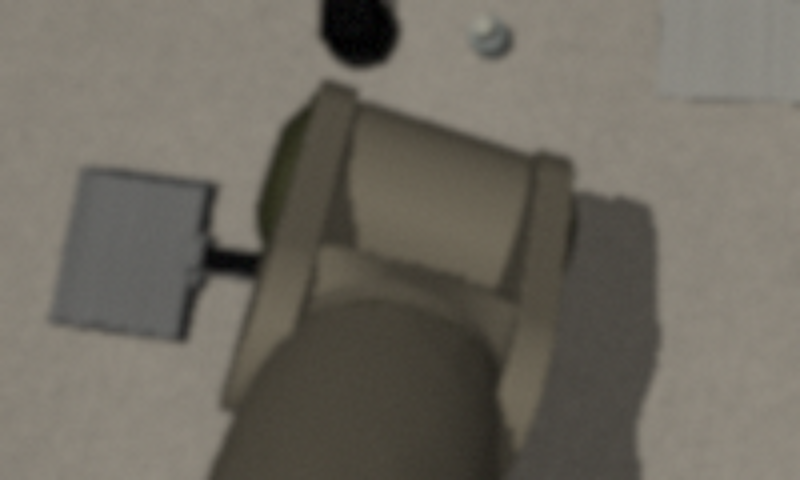

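```bash
python3 -m inch '[-0.5,-1.5,0,0,0,0,-0.9,-3,0,0,0,0,-0.9,-3,0,0,0,0,-0.9,-3,0,0,0,0]'
python3 - <<'E'
from h import *
import cv2
p,R,s=tool();print(p,s["force"],s["wrist_torque"])
t=ctrl.capture("scene")[:,:,::-1]
cv2.imwrite("pics/c10.png",cv2.resize(t[120:240,200:340],(700,600)))
E
```

```text
time_s: 4.38
eef_pos: [434.1, 213.1, 57.8]
ee_rot: [0.543, -0.388, 0.593, -0.452]
force: [0.1, -0.7, -0.4]
grip_width: -0.003
[434.084 213.05   57.795] [ 0.083 -0.681 -0.366] [-0.152  0.015 -0.051]
```

View pics/c10.png

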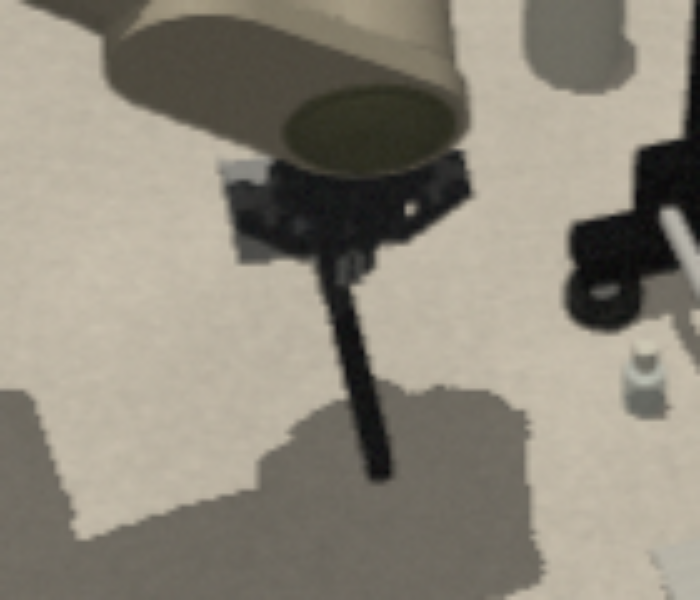

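```bash
python3 - <<'E'
from h import *
import cv2
p,R,s=tool();M=R.as_matrix()
for cam,(r0,r1,c0,c1) in {"scene":(130,220,220,320),"top":(215,305,180,290)}.items():
    t=ctrl.capture(cam)[:,:,::-1].copy();k=7
    z=cv2.resize(t[r0:r1,c0:c1],None,fx=k,fy=k,interpolation=cv2.INTER_CUBIC)
    def D(q,col):
        u=proj(cam,q);cv2.circle(z,(int((u[0]-c0+.5)*k),int((u[1]-r0+.5)*k)),3,col,-1)
    for b in range(0,80,10): D(p-b*M[:,1],(0,0,255))
    for w in(-20,-10,10,20): D(p+w*M[:,2],(0,255,0))
    yaw=1.438;u=np.array([np.cos(yaw),np.sin(yaw),0]);g=np.array([434.5,217.5,42.5])
    for a in range(-120,90,30): D(g+a*u+[0,0,-.1*a],(0,255,255))
    z=cv2.convertScaleAbs(z,alpha=2)
    cv2.imwrite(f"pics/d_{cam}.png",z); print(z.shape)
E
```

```text
(630, 700, 3)
(630, 770, 3)
```

View pics/d_scene.png

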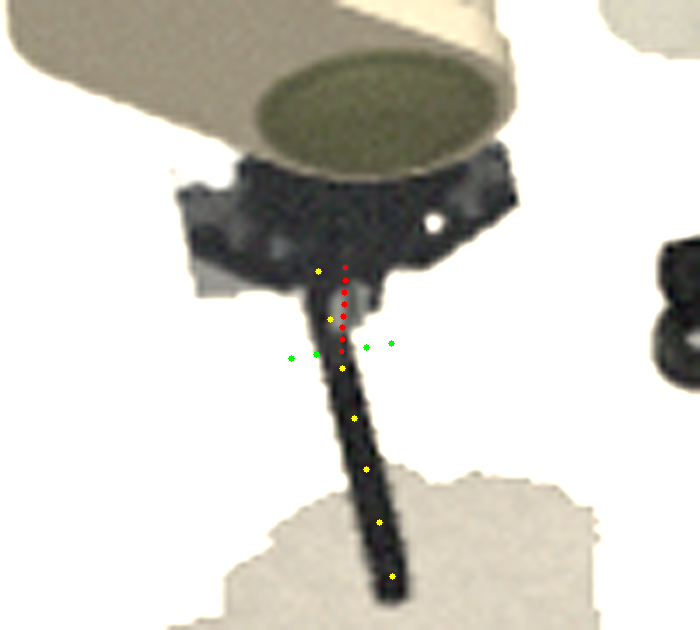

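View pics/d_top.png

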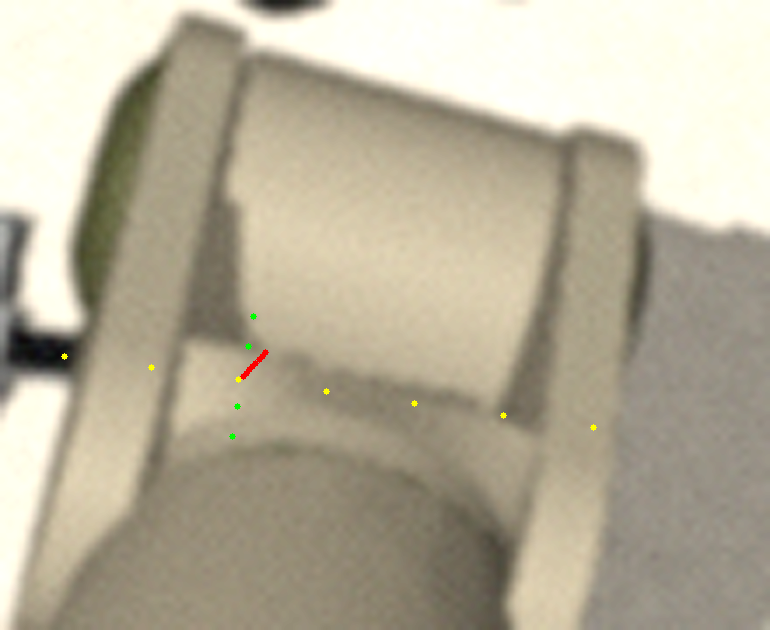

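```bash
python3 - <<'E'
from h import *
R=Ro.from_quat([-.395,.584,-.445,.552]).as_matrix()
p=np.array([432.3,215.1,126.2])
for b in(0,13,20,30,40):print(b,[proj("scene",p-b*R[:,1]+w*R[:,2]) for w in(-42,0,42)])
E
```

```text
0 [array([251.159, 164.042]), array([266.709, 161.343]), array([282.129, 158.667])]
13 [array([251.134, 161.701]), array([266.803, 158.991]), array([282.341, 156.305])]
20 [array([251.121, 160.425]), array([266.855, 157.71 ]), array([282.457, 155.018])]
30 [array([251.101, 158.584]), array([266.93, 155.86]), array([282.623, 153.16 ])]
40 [array([251.081, 156.721]), array([267.005, 153.989]), array([282.792, 151.281])]
```

```bash
python3 -m inch '[-1.2,-4,0,0,0,0,-2.1,-7,0,0,0,0,-2.1,-7,0,0,0,0,-2.1,-7,0,0,0,0]'
python3 - <<'E'
from h import *
import cv2
p,R,s=tool();M=R.as_matrix();print(p,s["grip_width"])
cam="scene";r0,r1,c0,c1=120,210,220,320
t=ctrl.capture(cam)[:,:,::-1].copy();k=7
z=cv2.resize(t[r0:r1,c0:c1],None,fx=k,fy=k,interpolation=cv2.INTER_CUBIC)
z=cv2.convertScaleAbs(z,alpha=2)
def D(q,col):
    u=proj(cam,q);cv2.circle(z,(int((u[0]-c0+.5)*k),int((u[1]-r0+.5)*k)),2,col,-1)
for b in range(0,40,10): D(p-b*M[:,1],(0,0,255))
for w in(-20,20): D(p+w*M[:,2],(0,255,0))
cv2.imwrite(f"pics/e_{cam}.png",z)
E
```

```text
time_s: 4.87
eef_pos: [434.5, 212.7, 131.2]
ee_rot: [0.543, -0.387, 0.592, -0.452]
force: [-0.6, 0.2, -0.3]
grip_width: -0.004
[434.484 212.663 131.202] -0.0037014288348747927
```

View pics/e_scene.png

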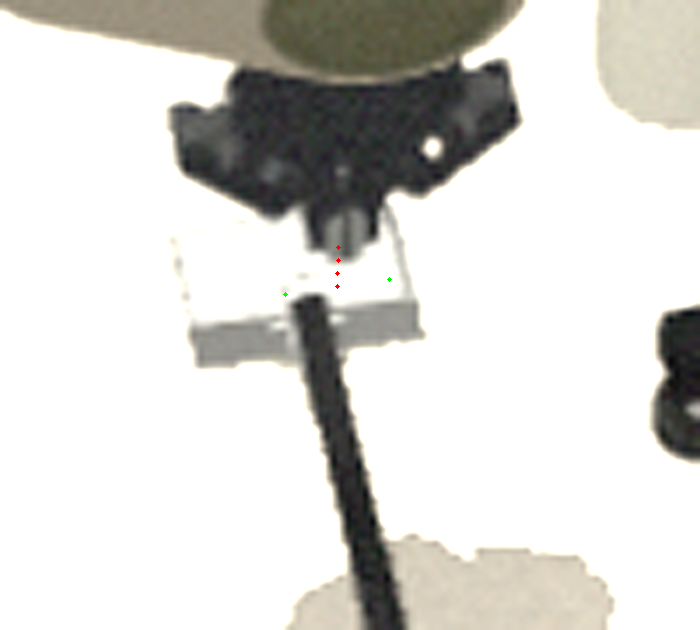

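```bash
python3 -m inch '[0.6,2,0,0,0,0,1.2,4,0,0,0,0,1.2,4,0,0,0,0,1.2,4,0,0,0,0,1.2,4,0,0,0,0,1.2,4,0,0,0,0,2,6.6,0,0,0,0,2.6,8.8,0,0,0,0]' -1
python3 - <<'E'
from h import *
p,R,s=tool();print(p,s["grip_width"],s["force"])
yaw=1.438;u=np.array([np.cos(yaw),np.sin(yaw),0])
g=np.array([434.5,217.5,42.5+1])-10*u
show(*target(g+[0,0,0],yaw,.3,-1,back=38))
E
```

```text
time_s: 5.58
eef_pos: [434.9, 213.5, 39.4]
ee_rot: [0.543, -0.387, 0.592, -0.452]
force: [-0.2, -0.3, -1.3]
grip_width: 1.001
[434.888 213.524  39.424] 1.0005624261539487 [-0.244 -0.272 -1.283]
shift cm [ 0.45  3.23 -0.08] rot [0.005 0.017 0.003] | rows min 0.8
```

```bash
python3 -m inch '[0.2,1.5,-0.1,0,0,0,0.4,2.7,-0.1,0,0,0,0.4,3.1,-0.1,0,0,0,0.4,3.1,-0.1,0,0,0]'
python3 - <<'E'
from h import *
import cv2
p,R,s=tool();print(p,s["grip_width"],s["force"])
t=ctrl.capture("scene")[:,:,::-1]
cv2.imwrite("pics/f1.png",cv2.convertScaleAbs(cv2.resize(t[140:220,210:310],(750,600),interpolation=cv2.INTER_CUBIC),alpha=2))
E
```

```text
time_s: 5.92
eef_pos: [433.2, 219.1, 8.0]
ee_rot: [0.542, -0.388, 0.593, -0.451]
force: [-1.2, 0.3, -0.0]
grip_width: 0.998
[433.237 219.068   8.038] 0.998239840093207 [-1.211  0.26  -0.03 ]
```

View pics/f1.png

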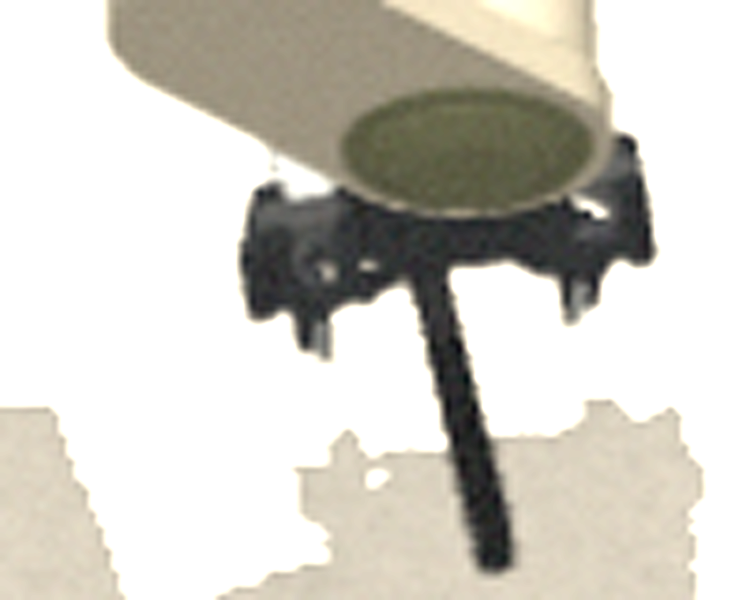

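```bash
python3 -m inch '[0,0,0,0,0,0,0,0,0,0,0,0,0,0,0,0,0,0,0,0,0,0,0,0,0,0,0,0,0,0,0,0,0,0,0,0,0,0,0,0,0,0]' 1 70
python3 - <<'E'
from h import *
import cv2
p,R,s=tool();print(p,s["grip_width"],s["force"])
t=ctrl.capture("scene")[:,:,::-1]
cv2.imwrite("pics/f2.png",cv2.convertScaleAbs(cv2.resize(t[140:220,210:310],(750,600),interpolation=cv2.INTER_CUBIC),alpha=2))
E
```

```text
time_s: 6.55
eef_pos: [433.3, 218.9, 8.2]
ee_rot: [0.542, -0.388, 0.593, -0.452]
force: [-0.5, -0.4, 0.3]
grip_width: 0.14
[433.309 218.914   8.192] 0.14003173417814566 [-0.496 -0.377  0.31 ]
```

View pics/f2.png

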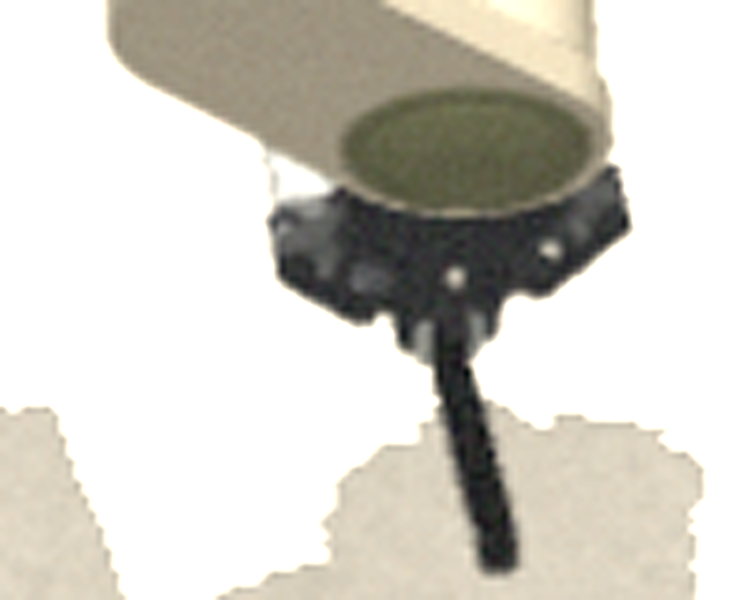

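```bash
python3 - <<'E'
from h import *
import cv2,json
p,R,s=tool()
for b in(0,10,20,25,30):print(b,proj("scene",p-b*R.as_matrix()[:,1]))
t=ctrl.capture("top")[:,:,::-1]
cv2.imwrite("pics/f3.png",cv2.resize(t[200:320,130:330],(800,480),interpolation=cv2.INTER_CUBIC))
yaw=1.438
S=Ro.from_euler('z',yaw)
o=np.array([434.5,217.5,0])
json.dump({"t":list(R.inv().apply(o-p)),"q":list((R.inv()*S).as_quat())},open("ts.json","w"))
print(R.inv().apply(o-p))
E
cat >> h.py <<'E'
import json
def scoop_now():
    d=json.load(open("ts.json"));p,R,s=tool()
    return p+R.apply(d["t"]),R*Ro.from_quat(d["q"])
def goal(o,yaw,pitch=0.,ref=None):
    """scoop origin o at yaw, pitch>0 nose up -> tool shift"""
    d=json.load(open("ts.json"))
    S=Ro.from_euler('z',yaw)*Ro.from_euler('y',-pitch)
    R=S*Ro.from_quat(d["q"]).inv(); p=np.asarray(o)-R.apply(d["t"])
    show(p,R,ref);return p,R
def lip2o(lip,yaw,pitch):
    S=Ro.from_euler('z',yaw)*Ro.from_euler('y',-pitch); return np.asarray(lip)-S.apply([170,0,0])
E
```

```text
0 [268.268 190.217]
10 [268.344 188.674]
20 [268.422 187.113]
25 [268.461 186.326]
30 [268.5   185.534]
[3.592 7.455 1.375]
```

View pics/f3.png

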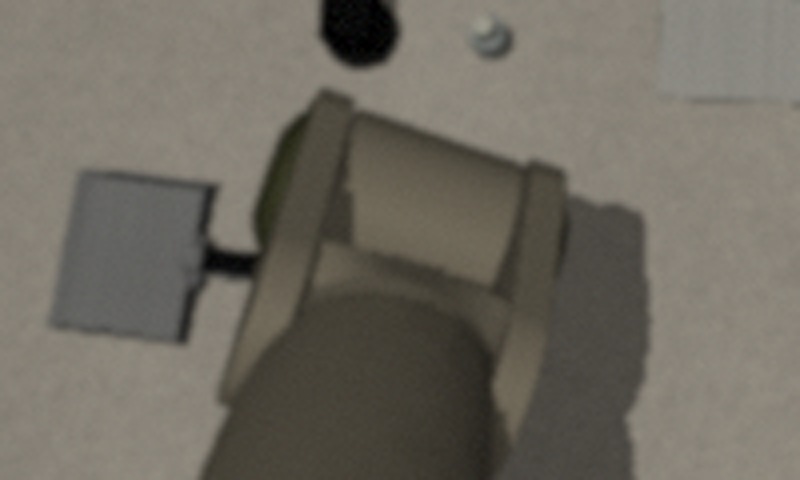

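```bash
python3 - <<'E'
from h import *
goal([434.5,217.5,60],1.438)
goal([380,150,90],1.1)
goal([350,90,90],.7)
E
```

```text
shift cm [-1.76 -5.74 -0.02] rot [0. 0. 0.] | rows min 1.4
shift cm [  4.34 -10.72  -4.62] rot [0.099 0.323 0.001] | rows min 3.0
shift cm [ 10.36 -12.56  -6.85] rot [0.216 0.706 0.003] | rows min 5.9
```

```bash
python3 -m inch '[-0.5,-1.5,0,0,0,0,-1.2,-4,0,0,0,0,-1.8,-5.7,0,0,0,0,2,-8.5,-2.6,0.05,0.15,0,4.3,-10.7,-4.6,0.1,0.32,0,7.3,-11.7,-5.7,0.16,0.5,0,9.6,-12.3,-6.6,0.2,0.64,0,10.4,-12.6,-6.8,0.216,0.706,0]'
python3 - <<'E'
from h import *
import cv2
p,R,s=tool();print(p,s["grip_width"],s["force"],s["joints"]);print(scoop_now()[0])
goal([350,40,90],.35);goal([395,-25,80],-.0275)
t=ctrl.capture("scene")[:,:,::-1]
cv2.imwrite("pics/g1.png",t)
E
```

```text
time_s: 7.32
eef_pos: [348.7, 89.4, 98.1]
ee_rot: [0.374, -0.185, 0.683, -0.599]
force: [0.8, 0.5, -1.5]
grip_width: 0.137
[348.717  89.401  98.094] 0.13713601817248394 [ 0.764  0.478 -1.523] [-0.317 -0.079  2.262  0.354  0.866  0.212]
[348.85   87.541  89.914]
shift cm [ 3.21 -0.99  3.39] rot [0.13  0.436 0.004] | rows min 3.6
shift cm [ 5.12 -0.53 11.18] rot [0.24  0.797 0.005] | rows min 6.7
```

View pics/g1.png

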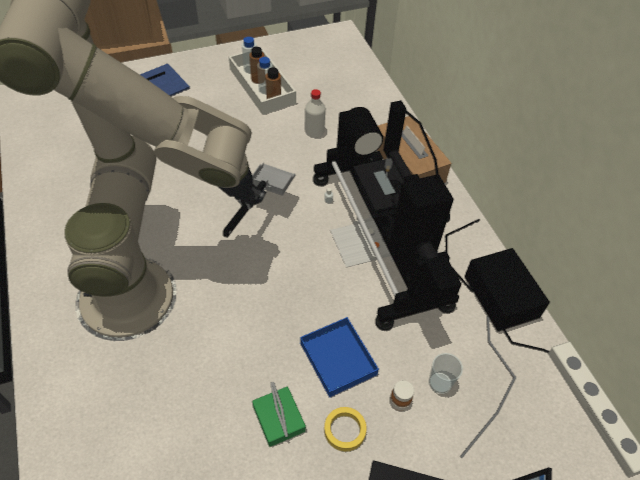

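Scoop is carried level at about (270,178), handle held firmly. On to the tray front.

```bash
python3 -m inch '[0.8,-0.2,1,0.03,0.11,0,1.8,-0.6,2,0.07,0.22,0,2.6,-0.8,3,0.1,0.33,0,3.4,-0.9,4.4,0.14,0.45,0,4,-0.8,6.4,0.17,0.56,0,4.5,-0.7,8.4,0.2,0.67,0,5,-0.6,10.3,0.23,0.76,0,5.1,-0.5,11.2,0.24,0.8,0]'
python3 -m inch '[0,0,0,0,0,0,0,0,0,0,0,0]'
python3 - <<'E'
from h import *
import cv2
p,R,s=tool();print(p,s["grip_width"],s["force"],s["joints"]);o,S=scoop_now();print(o,S.as_euler('zyx'))
goal([404,-25,20],-.0275)
for n in("scene","top"):
    t=ctrl.capture(n)[:,:,::-1];cv2.imwrite(f"pics/h_{n}.png",t)
t=cv2.imread("pics/h_top.png");cv2.imwrite("pics/h1.png",cv2.resize(t[150:300,220:420],(800,600),interpolation=cv2.INTER_CUBIC))
t=cv2.imread("pics/h_scene.png");cv2.imwrite("pics/h2.png",cv2.resize(t[150:300,220:420],(800,600),interpolation=cv2.INTER_CUBIC))
E
```

```text
time_s: 8.03
eef_pos: [400.2, -22.1, 87.8]
ee_rot: [0.101, 0.105, 0.7, -0.699]
force: [-1.0, 1.0, -1.2]
grip_width: 0.142
time_s: 8.2
eef_pos: [399.0, -20.7, 87.7]
ee_rot: [0.102, 0.103, 0.701, -0.698]
force: [0.3, 0.2, -1.3]
grip_width: 0.139
[398.966 -20.669  87.719] 0.13899285979533257 [ 0.333  0.22  -1.34 ] [-0.447  0.001  2.22   0.208  0.669  0.978]
[397.665 -22.007  79.54 ] [-0.018  0.006  0.001]
shift cm [1.11 5.88 0.33] rot [0.003 0.009 0.006] | rows min 1.4
```

View pics/h1.png

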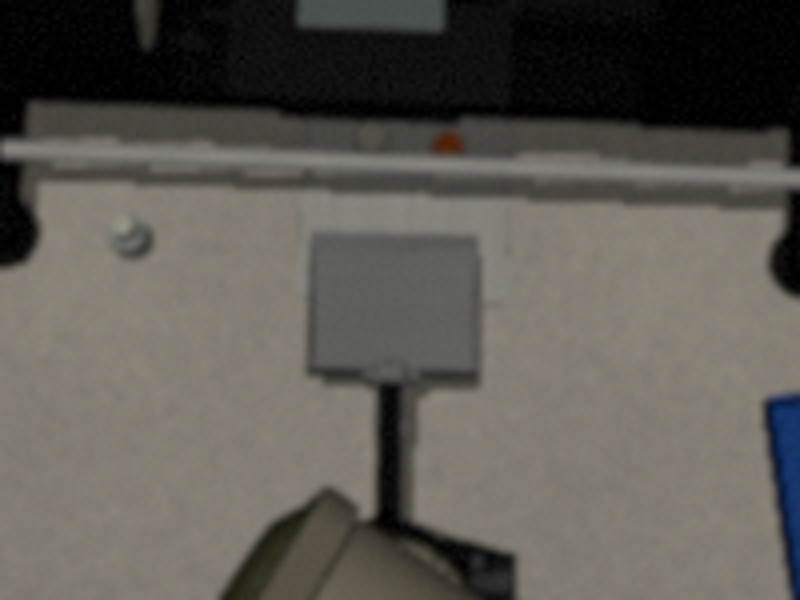

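View pics/h2.png

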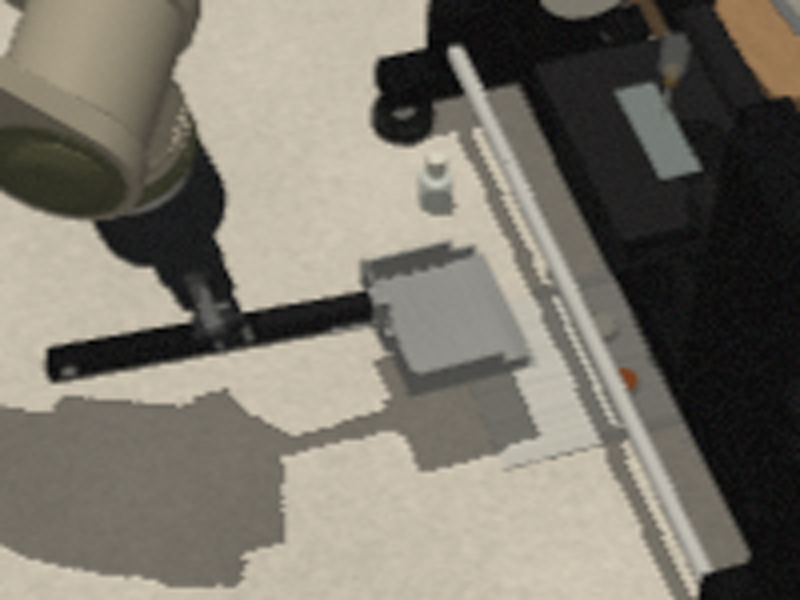

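```bash
python3 - <<'E'
from h import *
o,S=scoop_now()
print("model lip",o+S.apply([170,48,0]),o+S.apply([170,-48,0]))
for z in(70,80):
  print(pz("top",298,208.8,z),pz("top",339.3,209.5,z))
  print(pz("scene",220+489/4,150+250/4,z),pz("scene",220+530/4,150+360/4,z))
print("proj scene",[(proj("scene",o+S.apply(q))-[220,150])*4 for q in([170,48,0],[170,-48,0],[85,48,26],[85,-48,0],[85,-48,26],[-129,0,55])])
print("proj top",[(proj("top",o+S.apply(q))-[220,150])*4 for q in([170,48,0],[170,-48,0],[85,48,26],[85,-48,26])])
E
```

```text
model lip [568.348  22.796  78.917] [566.512 -73.186  78.891]
[572.557  24.145  70.   ] [572.067 -71.252  70.   ]
[579.362  29.133  70.   ] [571.224 -63.462  70.   ]
[569.959  23.671  80.   ] [569.474 -70.92   80.   ]
[575.728  21.466  80.   ] [567.657 -70.355  80.   ]
proj scene [array([477.517, 252.342]), array([529.842, 364.957]), array([353.536, 256.007]), array([400.992, 397.226]), array([402.608, 371.702]), array([ 36.179, 365.247])]
proj top [array([313.548, 238.422]), array([481.062, 243.547]), array([305.497, 375.215]), array([479.107, 380.585])]
```

```bash
python3 - <<'E'
from h import *
goal(lip2o([575,-30.5,8],-.032,-.01),-.032,-.01)
E
```

```text
shift cm [1.28 6.93 0.34] rot [ 0.004  0.012 -0.005] | rows min 1.7
```

```bash
python3 -m inch '[0.4,2,0.1,0,0.005,0,0.9,4.5,0.2,0,0.01,-0.005,1.2,6.2,0.3,0.004,0.012,-0.005,1.3,6.9,0.3,0.004,0.012,-0.005,1.3,6.9,0.3,0.004,0.012,-0.005]'
python3 - <<'E'
from h import *
import cv2
p,R,s=tool();print(s["grip_width"],s["force"]);o,S=scoop_now();print(o,o+S.apply([170,0,0]),S.as_euler('zyx'))
for n in("scene","top"):
    t=ctrl.capture(n)[:,:,::-1];cv2.imwrite(f"pics/i_{n}.png",t)
t=cv2.imread("pics/i_top.png");cv2.imwrite("pics/i1.png",cv2.resize(t[170:250,270:370],(750,600),interpolation=cv2.INTER_CUBIC))
t=cv2.imread("pics/i_scene.png");cv2.imwrite("pics/i2.png",cv2.resize(t[190:290,280:410],(780,600),interpolation=cv2.INTER_CUBIC))
print("top",[(proj("top",o+S.apply(q))-[270,170])*7.5 for q in([170,48,0],[170,-48,0])])
print("scene",[(proj("scene",o+S.apply(q))-[280,190])*6 for q in([170,48,0],[170,-48,0])])
E
```

```text
time_s: 8.72
eef_pos: [405.9, -23.4, 17.4]
ee_rot: [0.095, 0.106, 0.701, -0.699]
force: [0.2, -0.1, -1.5]
grip_width: 0.137
0.13693159364220153 [ 0.175 -0.053 -1.457]
[404.524 -24.736   9.213] [574.418 -30.396   7.216] [-0.033  0.012  0.001]
top [array([238.65 , 329.812]), array([535.046, 343.016])]
scene [array([367.117, 246.224]), array([440.194, 413.644])]
```

View pics/i1.png

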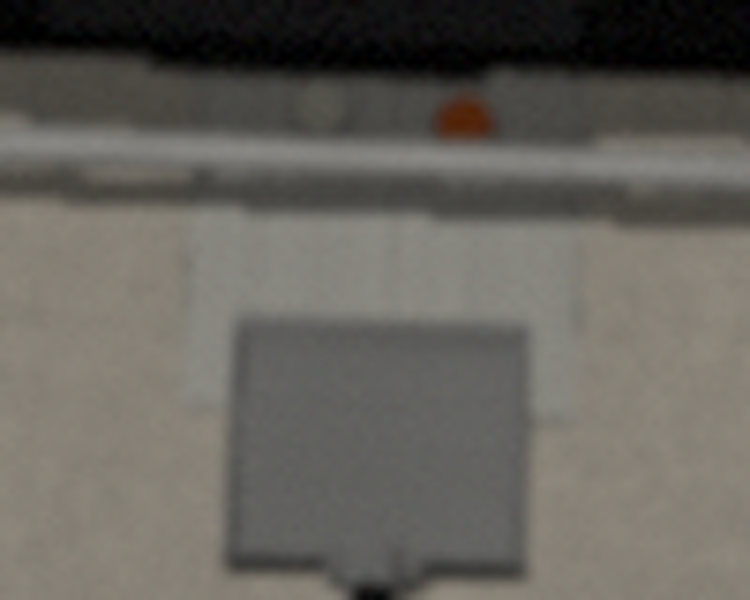

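View pics/i2.png

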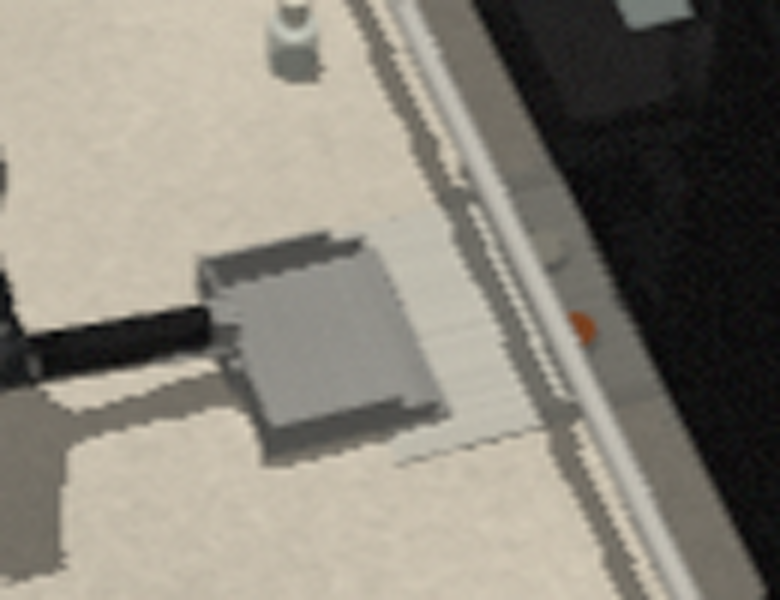

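```bash
python3 - <<'E'
from h import *
goal(lip2o([578,-31.5,4],-.05,-.01),-.05,-.01)
goal(lip2o([578,-31.5,2],-.05,-.01),-.05,-.01)
E
```

```text
shift cm [-0.11  0.57 -0.23] rot [ 0.004  0.016 -0.001] | rows min 0.1
shift cm [-0.05  0.76 -0.23] rot [ 0.004  0.016 -0.001] | rows min 0.2
```

```bash
python3 -m inch '[-0.1,0.3,-0.2,0.004,0.016,0,-0.1,0.4,-0.2,0.004,0.016,0,-0.1,0.55,-0.2,0.004,0.016,0,-0.1,0.55,-0.2,0.004,0.016,0]'
python3 - <<'E'
from h import *
p,R,s=tool();print(s["force"],s["wrist_torque"])
E
python3 -m inch '[0.03,0.1,0,0,0,0,0.03,0.1,0,0,0,0]'
python3 -m inch '[0.03,0.1,0,0,0,0,0.03,0.1,0,0,0,0]'
python3 - <<'E'
from h import *
p,R,s=tool();print(s["force"],s["wrist_torque"]);o,S=scoop_now();print(o,o+S.apply([170,0,0]),S.as_euler('zyx'))
E
```

```text
time_s: 9.15
eef_pos: [409.5, -22.2, 13.8]
ee_rot: [-0.09, -0.113, -0.699, 0.7]
force: [-0.1, -1.3, -1.9]
grip_width: 0.138
[-0.127 -1.318 -1.934] [-0.021  0.399 -0.058]
time_s: 9.32
eef_pos: [409.4, -22.3, 12.5]
ee_rot: [-0.09, -0.114, -0.699, 0.7]
force: [-0.3, -0.3, -1.1]
grip_width: 0.142
time_s: 9.48
eef_pos: [409.4, -22.3, 11.4]
ee_rot: [-0.09, -0.114, -0.699, 0.7]
force: [0.0, 0.4, 1.3]
grip_width: 0.141
[0.039 0.421 1.272] [-0.054  0.082  0.051]
[408.076 -23.603   3.195] [577.846 -32.332   1.728] [-0.051  0.009  0.   ]
```

```bash
python3 - <<'E'
from h import *
p,R,s=tool()
for D in(50,100,125): print(R.inv().apply(np.array([1,-.0275,0])*D)/10)
print(R.inv().apply([0,0,10])/10)
E
```

```text
[-4.795  1.423 -0.031]
[-9.59   2.846 -0.061]
[-11.988   3.557  -0.077]
[-0.284 -0.959 -0.004]
```

```bash
python3 -m inch '[-0.77,0.23,0,0,0,0,-1.53,0.455,-0.01,0,0,0,-2.3,0.68,-0.01,0,0,0,-3.07,0.91,-0.02,0,0,0,-3.84,1.14,-0.02,0,0,0,-4.6,1.365,-0.03,0,0,0,-5.37,1.59,-0.03,0,0,0,-6.14,1.82,-0.04,0,0,0]'
python3 - <<'E'
from h import *
import cv2
p,R,s=tool();print(s["force"],s["wrist_torque"]);o,S=scoop_now();print(o,o+S.apply([170,0,0]),S.as_euler('zyx'))
for n in("scene","top"):
    t=ctrl.capture(n)[:,:,::-1];cv2.imwrite(f"pics/j_{n}.png",t)
t=cv2.imread("pics/j_top.png");cv2.imwrite("pics/j1.png",cv2.resize(t[150:250,270:370],(600,600),interpolation=cv2.INTER_CUBIC))
t=cv2.imread("pics/j_scene.png");cv2.imwrite("pics/j2.png",cv2.convertScaleAbs(cv2.resize(t[190:290,280:410],(780,600),interpolation=cv2.INTER_CUBIC),alpha=1.3))
E
```

```text
time_s: 10.15
eef_pos: [474.1, -23.9, 11.2]
ee_rot: [-0.09, -0.113, -0.699, 0.7]
force: [-1.5, 0.4, -0.2]
grip_width: 0.138
[-1.485  0.395 -0.246] [-0.02   0.125 -0.004]
[472.726 -25.185   3.044] [642.496 -33.875   1.471] [-0.051  0.009  0.001]
```

View pics/j1.png

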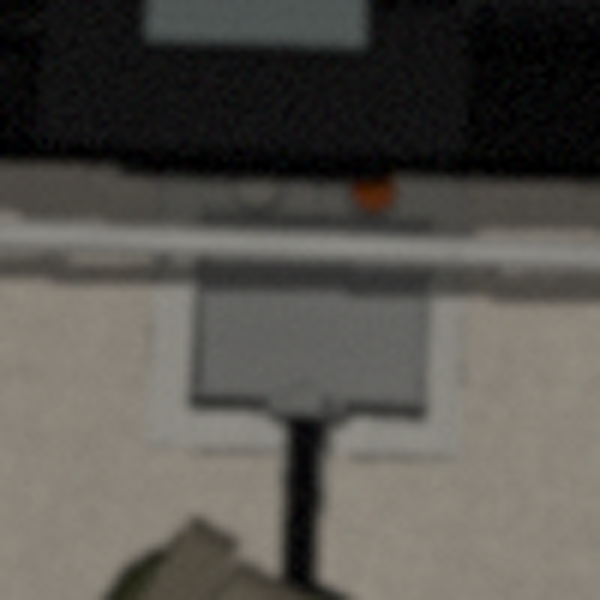

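View pics/j2.png

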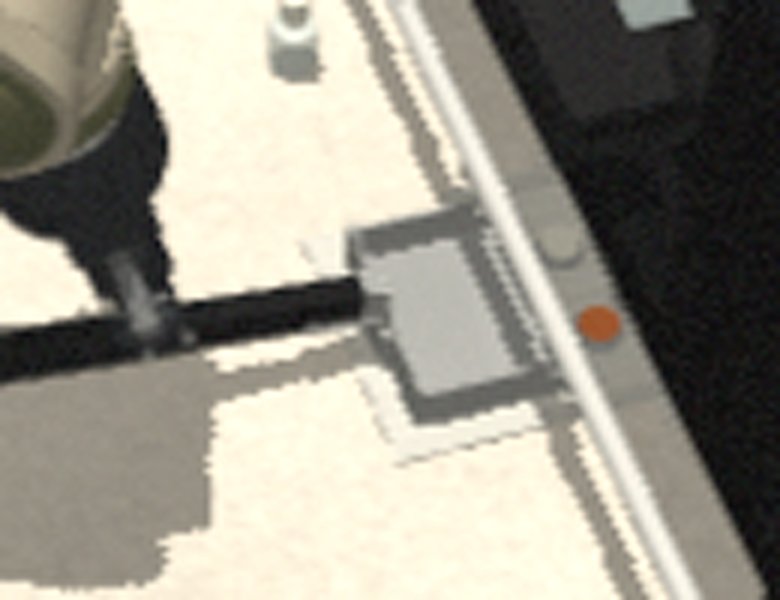

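```bash
python3 -m inch '[-0.67,0.2,0,0,0,0,-1.34,0.4,-0.01,0,0,0,-2.01,0.595,-0.01,0,0,0,-2.69,0.795,-0.02,0,0,0,-3.36,0.995,-0.02,0,0,0,-4.03,1.195,-0.03,0,0,0,-4.7,1.395,-0.03,0,0,0,-5.27,1.565,-0.04,0,0,0]'
python3 - <<'E'
from h import *
import cv2
p,R,s=tool();print(s["force"],s["wrist_torque"]);o,S=scoop_now();print(o,o+S.apply([170,0,0]),S.as_euler('zyx'))
for n in("scene","top"):
    t=ctrl.capture(n)[:,:,::-1];cv2.imwrite(f"pics/k_{n}.png",t)
t=cv2.imread("pics/k_top.png");cv2.imwrite("pics/k1.png",cv2.resize(t[150:250,270:370],(600,600),interpolation=cv2.INTER_CUBIC))
t=cv2.imread("pics/k_scene.png");cv2.imwrite("pics/k2.png",cv2.convertScaleAbs(cv2.resize(t[190:290,280:410],(780,600),interpolation=cv2.INTER_CUBIC),alpha=1.3))
E
```

```text
time_s: 10.92
eef_pos: [529.0, -25.4, 11.2]
ee_rot: [-0.09, -0.113, -0.699, 0.7]
force: [-1.2, 0.4, 0.3]
grip_width: 0.135
[-1.246  0.411  0.274] [0.024 0.252 0.06 ]
[527.624 -26.678   3.034] [697.394 -35.381   1.479] [-0.051  0.009  0.001]
```

View pics/k1.png

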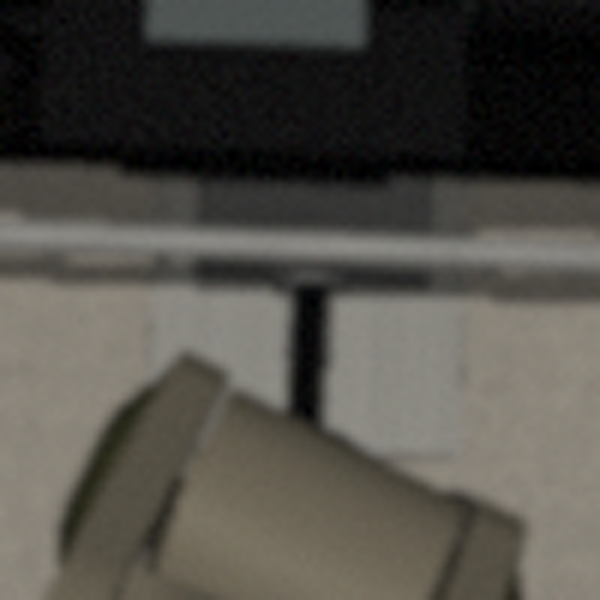

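View pics/k2.png

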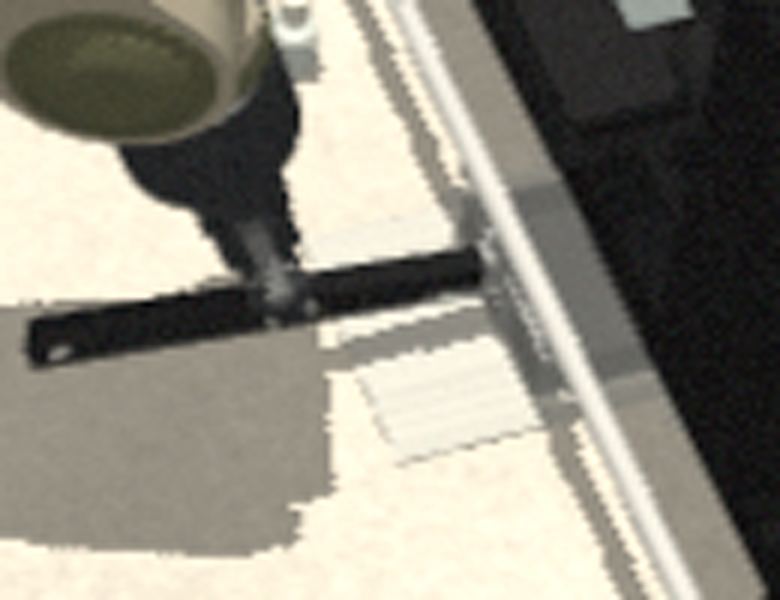

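```bash
python3 - <<'E'
from h import *
for z in(100,150,200,250,300):print(pz("top",301,209,z))
E
python3 -m inch '[-0.2,0.06,0,0,0,0,-0.4,0.115,0,0,0,0,-0.58,0.17,0,0,0,0,-0.58,0.17,0,0,0,0]'
python3 - <<'E'
from h import *
p,R,s=tool();print(s["force"],s["wrist_torque"]);o,S=scoop_now();print(o,o+S.apply([170,0,0]),S.as_euler('zyx'))
E
```

```text
[564.383  15.962 100.   ]
[551.41   13.886 150.   ]
[538.438  11.81  200.   ]
[525.465   9.734 250.   ]
[512.493   7.659 300.   ]
time_s: 11.35
eef_pos: [534.5, -25.6, 11.3]
ee_rot: [-0.09, -0.114, -0.699, 0.7]
force: [0.3, 0.4, -0.7]
grip_width: 0.14
[ 0.305  0.358 -0.654] [-0.007  0.04   0.022]
[533.18  -26.923   3.17 ] [702.95  -35.643   1.669] [-0.051  0.009  0.   ]
```

```bash
python3 -m inch '[-0.15,0.045,0,0,0,0,-0.2,0.06,0,0,0,0]'
python3 -m inch '[-0.1,0.03,0,0,0,0,-0.15,0.045,0,0,0,0]'
python3 - <<'E'
from h import *
p,R,s=tool();print(s["force"],s["wrist_torque"]);o,S=scoop_now();print(o,o+S.apply([170,0,0]),S.as_euler('zyx'))
E
```

```text
time_s: 11.52
eef_pos: [534.8, -25.3, 10.5]
ee_rot: [0.088, 0.112, 0.7, -0.7]
force: [-10.8, -1.7, 3.8]
grip_width: 0.141
time_s: 11.68
eef_pos: [534.8, -25.1, 10.2]
ee_rot: [0.087, 0.111, 0.7, -0.7]
force: [-23.0, -2.9, 14.6]
grip_width: 0.142
[-23.045  -2.927  14.639] [-0.67   2.822 -0.311]
[533.408 -26.36    2.063] [703.171 -34.879  -0.726] [-0.05   0.016  0.002]
```

```bash
python3 -m inch '[0.15,-0.04,0,0,0,0,0.33,-0.09,0,0,0,0,0.33,-0.09,0,0,0,0]'
python3 - <<'E'
from h import *
p,R,s=tool();print(s["force"],s["wrist_torque"]);o,S=scoop_now();print(o,o+S.apply([170,0,0]),S.as_euler('zyx'))
goal([533.5,o[1],o[2]-7],-.05,.13)
goal([531,o[1],o[2]-4],-.05,.06)
E
```

```text
time_s: 11.93
eef_pos: [534.4, -25.6, 11.2]
ee_rot: [-0.09, -0.114, -0.699, 0.7]
force: [-1.0, -0.0, 0.3]
grip_width: 0.138
[-1.016 -0.023  0.257] [-0.023  0.149 -0.011]
[533.02  -26.874   3.055] [702.788 -35.617   1.527] [-0.051  0.009  0.001]
shift cm [ 0.26  0.64 -0.  ] rot [ 0.002 -0.003  0.139] | rows min 1.1
shift cm [0.36 0.3  0.01] rot [ 0.001 -0.002  0.069] | rows min 0.6
```

```bash
python3 -m inch '[0.05,0.15,0,0,0,0.035,0.12,0.3,0,0,0,0.07,0.2,0.48,0,0,0,0.105,0.26,0.64,0,0,0,0.139,0.26,0.64,0,0,0,0.139]'
python3 - <<'E'
from h import *
p,R,s=tool();print(s["force"],s["wrist_torque"]);o,S=scoop_now();print(o,o+S.apply([170,0,0]),S.as_euler('zyx'))
for D in (10,60,150): print(R.inv().apply(np.array([-1,.0275,0])*D)/10)
import cv2
for n in("scene","top"):
    t=ctrl.capture(n)[:,:,::-1];cv2.imwrite(f"pics/l_{n}.png",t)
t=cv2.imread("pics/l_scene.png");cv2.imwrite("pics/l2.png",cv2.convertScaleAbs(cv2.resize(t[190:290,280:410],(780,600),interpolation=cv2.INTER_CUBIC),alpha=1.3))
E
```

```text
time_s: 12.35
eef_pos: [532.2, -25.0, 3.0]
ee_rot: [-0.137, -0.161, -0.69, 0.692]
force: [0.3, -0.2, -3.0]
grip_width: 0.136
[ 0.29 -0.23 -2.96] [ 0.068  0.717 -0.015]
[531.935 -26.295  -5.259] [700.326 -35.103  16.348] [-0.052 -0.127 -0.003]
[ 0.912 -0.412  0.006]
[ 5.469 -2.473  0.037]
[13.673 -6.182  0.092]
```

View pics/l2.png

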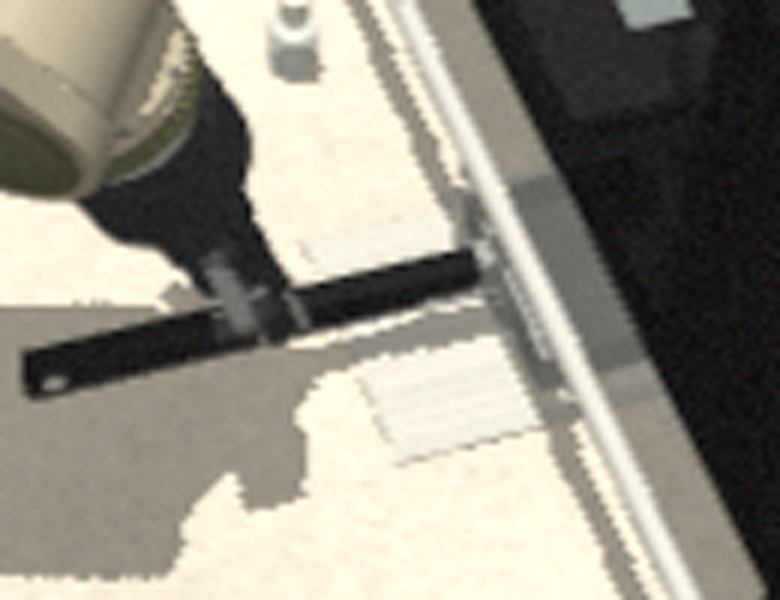

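```bash
python3 -m inch '[0.18,-0.08,0,0,0,0,0.55,-0.25,0,0,0,0,1.09,-0.49,0.01,0,0,0,1.82,-0.82,0.01,0,0,0,2.64,-1.19,0.02,0,0,0,3.46,-1.56,0.02,0,0,0,4.1,-1.85,0.03,0,0,0,4.5,-2.03,0.03,0,0,0]'
python3 - <<'E'
from h import *
p,R,s=tool();print(s["force"],s["wrist_torque"]);o,S=scoop_now();print(o,o+S.apply([170,0,0]),S.as_euler('zyx'))
import cv2
for n in("scene","top"):
    t=ctrl.capture(n)[:,:,::-1];cv2.imwrite(f"pics/m_{n}.png",t)
t=cv2.imread("pics/m_scene.png")[190:290,280:410];u=cv2.imread("pics/m_top.png")[160:250,270:387]
cv2.imwrite("pics/m2.png",np.vstack([cv2.convertScaleAbs(cv2.resize(a,(390,300),interpolation=cv2.INTER_CUBIC),alpha=1.4) for a in(t,u)]))
E
```

```text
time_s: 13.12
eef_pos: [483.5, -24.0, 4.2]
ee_rot: [-0.138, -0.162, -0.69, 0.692]
force: [0.2, -0.3, -2.6]
grip_width: 0.14
[ 0.152 -0.261 -2.593] [0.07  0.655 0.014]
[483.276 -25.312  -4.126] [651.629 -34.067  17.801] [-0.052 -0.129 -0.004]
```

View pics/m2.png

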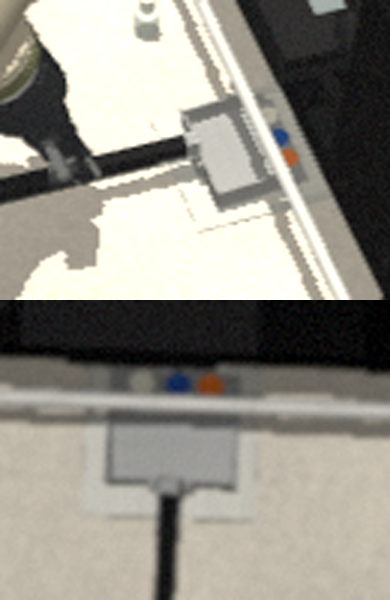

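```bash
python3 -m inch '[0.18,-0.08,0,0,0,0,0.64,-0.29,0,0,0,0,1.37,-0.62,0.01,0,0,0,2.46,-1.11,0.02,0,0,0,3.74,-1.69,0.02,0,0,0,5.1,-2.3,0.03,0,0,0,6.4,-2.88,0.04,0,0,0,7.3,-3.3,0.05,0,0,0]'
python3 -m inch '[0.4,-0.2,0,0,0,0,0.6,-0.3,0,0,0,0.04,0.7,-0.6,0,0,0,0.1,0.7,-1,0,0,0,0.16,0.7,-1.5,0,0,0,0.22,0.7,-1.5,0,0,0,0.22,0.7,-1.5,0,0,0,0.22]'
python3 - <<'E'
from h import *
p,R,s=tool();print(s["force"],s["wrist_torque"]);o,S=scoop_now();print(o,o+S.apply([170,0,0]),S.as_euler('zyx'))
import cv2
for n in("scene","top"):
    t=ctrl.capture(n)[:,:,::-1];cv2.imwrite(f"pics/n_{n}.png",t)
t=cv2.imread("pics/n_scene.png")[190:290,250:380];u=cv2.imread("pics/n_top.png")[180:270,270:387]
cv2.imwrite("pics/n2.png",np.vstack([cv2.convertScaleAbs(cv2.resize(a,(390,300),interpolation=cv2.INTER_CUBIC),alpha=1.4) for a in(t,u)]))
E
```

```text
time_s: 13.88
eef_pos: [403.2, -21.7, 3.8]
ee_rot: [-0.138, -0.162, -0.69, 0.692]
force: [0.4, -0.0, -2.8]
grip_width: 0.142
time_s: 14.47
eef_pos: [401.6, -19.7, 15.0]
ee_rot: [0.205, 0.227, 0.675, -0.672]
force: [0.2, 0.5, -2.0]
grip_width: 0.137
[ 0.221  0.465 -2.005] [0.078 0.758 0.02 ]
[403.019 -20.953   6.86 ] [563.95  -29.221  61.015] [-0.049 -0.325  0.   ]
```

View pics/n2.png

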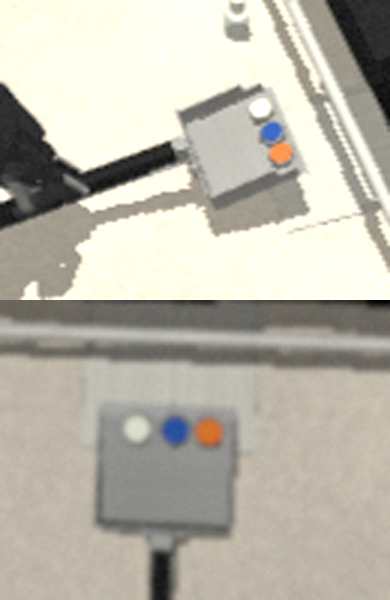

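```bash
python3 -m inch '[0,-0.4,0,0,0,0,0,-1,0,0,0,0.02,0,-2,0,0,0,0.05,0,-3,0,0,0,0.08,0,-3,0,0,0,0.08,0,-3,0,0,0,0.08]'
python3 - <<'E'
from h import *
p,R,s=tool();print(s["force"],s["joints"]);o,S=scoop_now();print(o,o+S.apply([170,0,0]),S.as_euler('zyx'))
import cv2
t=ctrl.capture("top")[:,:,::-1];cv2.imwrite(f"pics/o_top.png",cv2.convertScaleAbs(cv2.resize(t[190:290,270:387],(585,500),interpolation=cv2.INTER_CUBIC),alpha=1.4))
E
```

```text
time_s: 15.07
eef_pos: [407.2, -21.2, 46.7]
ee_rot: [0.227, 0.248, 0.668, -0.664]
force: [-0.2, -0.2, -2.2]
grip_width: 0.14
[-0.17  -0.24  -2.198] [-0.638  0.066  2.563  1.746  0.388 -0.679]
[409.11  -22.453  38.607] [566.295 -30.664 102.837] [-0.048 -0.388  0.   ]
```

View pics/o_top.png

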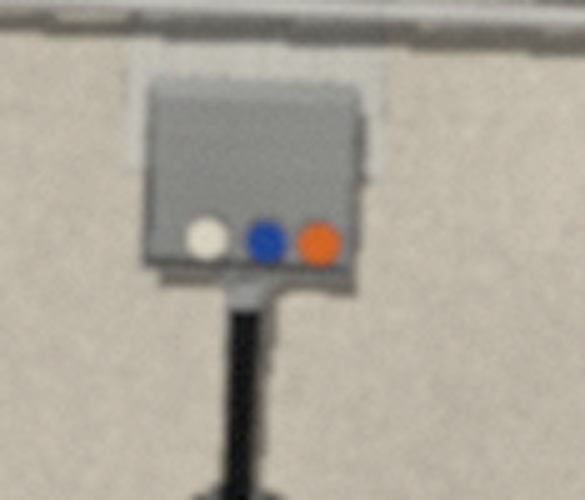

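```bash
python3 - <<'E'
from h import *
goal([403,-22,60],-.05,.15)
E
```

```text
shift cm [-1.08 -1.95 -0.06] rot [ 0.015 -0.004 -0.237] | rows min 1.9
```

```bash
python3 -m inch '[-0.15,-0.25,0,0,0,-0.03,-0.3,-0.55,0,0,0,-0.07,-0.5,-0.9,0,0,0,-0.12,-0.7,-1.3,0,0,0,-0.17,-0.9,-1.6,0,0,0,-0.21,-1.1,-1.95,0,0,0,-0.237,-1.1,-1.95,0,0,0,-0.237]'
python3 - <<'E'
from h import *
p,R,s=tool();print(s["force"],s["joints"]);o,S=scoop_now();print(o,o+S.apply([170,0,0]),S.as_euler('zyx'))
d=[435,-325]
for y in (-.05,-.35,-.64): goal([320,-130,90],y,.12)
E
```

```text
time_s: 15.7
eef_pos: [403.3, -19.0, 66.5]
ee_rot: [0.15, 0.169, 0.695, -0.683]
force: [-0.4, 0.7, -1.5]
grip_width: 0.137
[-0.41   0.728 -1.467] [-0.517 -0.004  2.368  0.56   0.441  0.612]
[403.349 -20.148  58.216] [571.074 -27.515  84.933] [-0.041 -0.159  0.015]
shift cm [ 5.73 -6.62 11.08] rot [ 0.023 -0.    -0.038] | rows min 3.4
shift cm [ 5.69 -6.6  11.09] rot [ 0.15   0.272 -0.034] | rows min 3.4
shift cm [ 5.66 -6.59 11.11] rot [ 0.272  0.535 -0.03 ] | rows min 4.8
```

```bash
python3 - <<'E'
from h import *
goal([340,-150,100],.03,.10)
print(pz("top",489,353,36),pz("top",507,235,60),pz("top",517,292,20),pz("top",497,190,60))
E
```

```text
shift cm [ 3.43 -6.66 13.  ] rot [-0.01  -0.073 -0.059] | rows min 3.6
[ 251.682 -411.35    36.   ] [ 518.767 -458.748   60.   ] [ 391.581 -488.669   20.   ] [ 626.429 -441.404   60.   ]
```

```bash
python3 -m inch '[0.1,-0.4,0.5,0,0,0,0.4,-1.2,1.6,0,-0.01,-0.01,0.8,-2.2,3.4,0,-0.02,-0.02,1.5,-3.4,5.7,0,-0.035,-0.03,2.2,-4.6,8,0,-0.05,-0.04,2.8,-5.6,10.3,-0.01,-0.06,-0.05,3.2,-6.3,12,-0.01,-0.07,-0.06,3.43,-6.66,13,-0.01,-0.073,-0.06]'
python3 - <<'E'
from h import *
p,R,s=tool();print(s["force"],s["joints"]);o,S=scoop_now();print(o,o+S.apply([170,0,0]),S.as_euler('zyx'))
goal([290,-290,110],.08,.06)
E
```

```text
time_s: 16.37
eef_pos: [340.9, -150.6, 109.2]
ee_rot: [0.159, 0.125, 0.696, -0.689]
force: [0.6, -0.3, -2.5]
grip_width: 0.142
[ 0.573 -0.288 -2.524] [-1.043 -0.129  2.304  0.491  0.835  0.169]
[ 340.59  -151.948  100.955] [ 509.527 -146.573  119.165] [ 0.032 -0.107  0.001]
shift cm [ 4.89 -3.07 13.54] rot [-0.021 -0.044 -0.047] | rows min 3.5
```

```bash
python3 -m inch '[0.2,-0.2,0.6,0,0,0,0.7,-0.5,2,0,-0.01,-0.01,1.4,-1,4,-0.01,-0.02,-0.02,2.3,-1.5,6.4,-0.01,-0.03,-0.03,3.2,-2,8.8,-0.02,-0.035,-0.035,4,-2.5,11,-0.02,-0.04,-0.04,4.6,-2.9,12.6,-0.02,-0.044,-0.047,4.9,-3.1,13.5,-0.02,-0.044,-0.047]'
python3 - <<'E'
from h import *
p,R,s=tool();print(s["force"],s["joints"]);o,S=scoop_now();print(o,o+S.apply([170,0,0]),S.as_euler('zyx'))
yaw=.1
for pt,lx in((.04,410),(-.35,410),(-.75,410)): goal(lip2o([lx,-326,110 if pt>0 else (80 if pt>-.5 else 46)],yaw,pt),yaw,pt)
import cv2
for n in("scene","top"):
    t=ctrl.capture(n)[:,:,::-1];cv2.imwrite(f"pics/p_{n}.png",t)
E
```

```text
time_s: 17.03
eef_pos: [290.2, -287.6, 117.8]
ee_rot: [0.159, 0.091, 0.702, -0.688]
force: [0.9, 0.7, -2.1]
grip_width: 0.141
[ 0.912  0.655 -2.082] [-1.343  0.045  2.096  0.424  0.999 -0.101]
[ 289.592 -289.065  109.542] [ 458.757 -275.558  119.578] [ 0.08  -0.059  0.005]
shift cm [ 5.23 -1.28  4.89] rot [-0.007 -0.019 -0.019] | rows min 1.7
shift cm [ 2.8  -4.02  4.88] rot [-0.009 -0.017 -0.409] | rows min 3.3
shift cm [-1.49 -4.71  4.86] rot [-0.012 -0.014 -0.809] | rows min 6.5
```

View pics/p_scene.png

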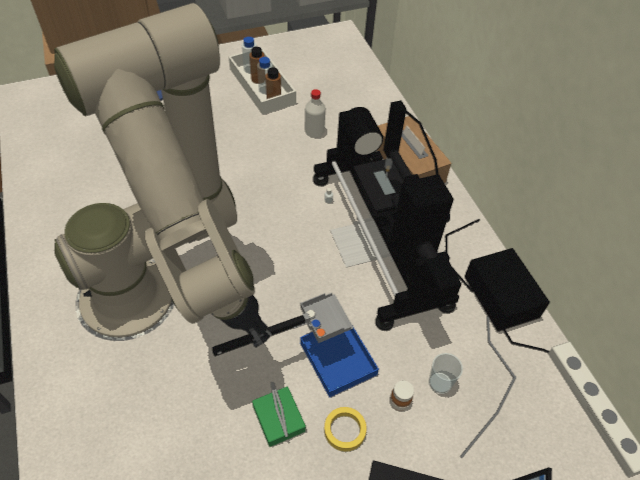

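View pics/p_top.png

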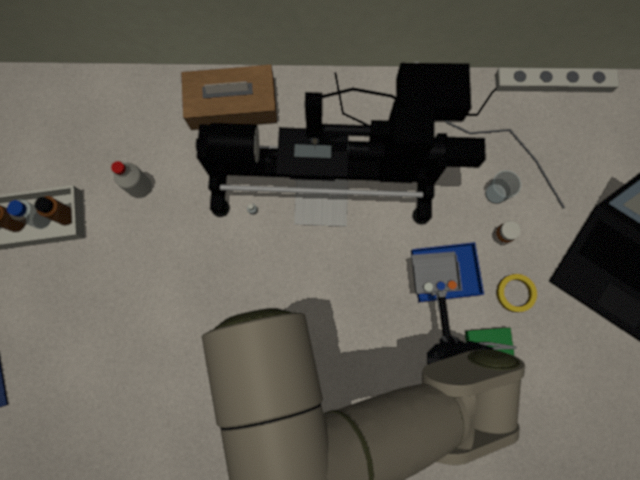

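```bash
python3 - <<'E'
from h import *
goal(lip2o([402,-326,70],.1,.0),.1,.0)
E
```

```text
shift cm [7.13 1.55 4.92] rot [-0.007 -0.02  -0.059] | rows min 2.1
```

```bash
python3 -m inch '[0.4,0.1,0.3,0,0,0,1.4,0.3,1,0,0,-0.01,2.8,0.6,2,0,-0.01,-0.02,4.3,0.9,3,0,-0.01,-0.03,5.6,1.2,3.9,-0.01,-0.02,-0.04,6.6,1.4,4.5,-0.01,-0.02,-0.05,7.1,1.55,4.9,-0.01,-0.02,-0.06,7.1,1.55,4.9,-0.01,-0.02,-0.06]'
python3 - <<'E'
from h import *
p,R,s=tool();print(s["force"],s["joints"]);o,S=scoop_now();print(o,o+S.apply([170,0,0]),S.as_euler('zyx'))
yaw=.1
goal(lip2o([402,-326,58],yaw,-.3),yaw,-.3);goal(lip2o([402,-326,44],yaw,-.7),yaw,-.7)
import cv2
z=[]
for n,(r,c) in {"scene":(280,260),"top":(220,380)}.items():
    t=ctrl.capture(n)[:,:,::-1];z.append(cv2.convertScaleAbs(cv2.resize(t[r:r+120,c:c+130],(325,300),interpolation=cv2.INTER_CUBIC),alpha=1.3))
    print([ (proj(n,o+S.apply(q))-[c,r])*2.5 for q in([170,48,0],[170,-48,0])])
cv2.imwrite("pics/q.png",np.vstack(z))
E
```

```text
time_s: 17.8
eef_pos: [233.6, -341.1, 78.2]
ee_rot: [0.144, 0.062, 0.707, -0.69]
force: [0.2, -0.2, -1.8]
grip_width: 0.137
[ 0.179 -0.161 -1.827] [-1.478  0.173  2.059  0.361  0.956 -0.241]
[ 232.472 -342.578   69.971] [ 401.614 -325.534   69.275] [0.1   0.004 0.003]
shift cm [-2.07 -3.3   0.03] rot [-0.001  0.003 -0.296] | rows min 2.4
shift cm [-6.67 -6.43  0.07] rot [-0.008  0.007 -0.696] | rows min 5.6
[array([139.746, 127.595]), array([187.124, 216.798])]
[array([127.187, 165.912]), array([233.037, 156.568])]
```

View pics/q.png

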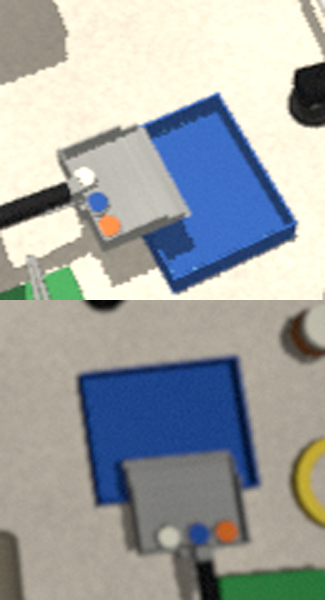

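```bash
python3 -m inch '[-0.6,-1,0,0,0,-0.09,-1.3,-2.2,0,0,0,-0.2,-2.1,-3.3,0,0,0,-0.3,-2.6,-3.8,0,0,0,-0.36,-3.1,-4.2,0,0,0,-0.41,-3.6,-4.6,0,0,0,-0.45,-4.1,-4.9,0,0,0,-0.49,-4.6,-5.2,0,0,0,-0.53]'
python3 - <<'E'
from h import *
p,R,s=tool();print(s["force"],s["joints"]);o,S=scoop_now();print(o,o+S.apply([170,0,0]),S.as_euler('zyx'))
yaw=.1
goal(lip2o([402,-326,44],yaw,-.7),yaw,-.7)
import cv2
z=[]
for n,(r,c) in {"scene":(280,260),"top":(220,380)}.items():
    t=ctrl.capture(n)[:,:,::-1];z.append(cv2.convertScaleAbs(cv2.resize(t[r:r+120,c:c+130],(325,300),interpolation=cv2.INTER_CUBIC),alpha=1.3))
cv2.imwrite("pics/r.png",np.vstack(z))
E
```

```text
time_s: 18.57
eef_pos: [263.5, -337.1, 142.4]
ee_rot: [0.041, 0.126, -0.698, 0.704]
force: [0.6, -0.5, -0.8]
grip_width: 0.133
[ 0.608 -0.529 -0.793] [-1.034  0.248  1.747 -0.226  1.257  0.499]
[ 258.482 -339.054  136.014] [ 404.002 -324.075   49.413] [ 0.123  0.531 -0.069]
shift cm [-1.07 -1.96  0.16] rot [-0.011  0.005 -0.165] | rows min 1.3
```

View pics/r.png

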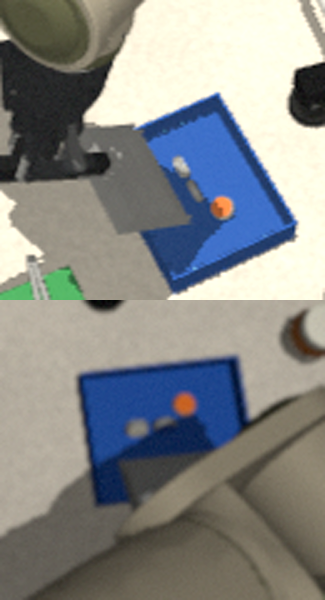

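```bash
python3 -m inch '[0,0,0,0,0,0,0,0,0,0,0,0,0,0,0,0,0,0,0,0,0,0,0,0]'
python3 - <<'E'
from h import *
import cv2
p,R,s=tool();print(R.inv().apply([0,0,60])/10, R.inv().apply([-40,0,60])/10)
z=[]
for n,(r,c) in {"scene":(280,260),"top":(220,380)}.items():
    t=ctrl.capture(n)[:,:,::-1];z.append(cv2.convertScaleAbs(cv2.resize(t[r:r+120,c:c+130],(325,300),interpolation=cv2.INTER_CUBIC),alpha=1.3))
cv2.imwrite("pics/s.png",np.vstack(z))
o,S=scoop_now()
goal([270,-310,110],.08,-.3)
goal([280,-200,110],.0,0)
E
```

```text
time_s: 19.0
eef_pos: [262.3, -337.9, 141.7]
ee_rot: [0.042, 0.125, -0.698, 0.704]
force: [0.2, -1.2, -2.6]
grip_width: 0.136
[ 1.402 -5.834 -0.04 ] [ 5.264 -4.902 -0.511]
shift cm [-1.98  2.05 -2.79] rot [-0.005  0.022  0.233] | rows min 1.9
shift cm [ -3.98   1.56 -13.6 ] rot [0.006 0.101 0.533] | rows min 4.3
```

View pics/s.png

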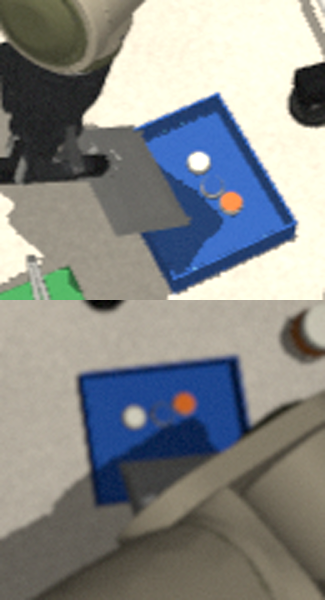

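```bash
python3 -m inch '[0.4,-1.5,0,0,0,0,1,-4,0,0,0,0,1.4,-5.8,0,0,0,0]'
python3 - <<'E'
from h import *
goal([285,-230,140],.05,-.1);goal([310,-130,130],0,0)
E
```

```text
time_s: 19.35
eef_pos: [262.6, -338.4, 202.9]
ee_rot: [0.041, 0.125, -0.698, 0.704]
force: [0.0, 0.4, -0.8]
grip_width: 0.141
shift cm [ -4.91   4.53 -10.59] rot [-0.001  0.052  0.433] | rows min 3.5
shift cm [ -8.64   4.7  -20.22] rot [0.005 0.102 0.533] | rows min 5.4
```

```bash
python3 -m inch '[-0.8,0.6,-1.6,0,0.01,0.08,-2.2,2,-4.6,0,0.02,0.19,-3.6,3.3,-7.6,0,0.04,0.3,-4.9,4.5,-10.6,0,0.05,0.42,-6.2,4.6,-13.8,0,0.07,0.47,-7.5,4.7,-17,0,0.09,0.51,-8.4,4.7,-19.4,0,0.1,0.53,-8.6,4.7,-20.2,0,0.1,0.53]'
python3 - <<'E'
from h import *
p,R,s=tool();print(s["force"],s["joints"]);o,S=scoop_now();print(o,o+S.apply([170,0,0]),S.as_euler('zyx'))
goal([330,-70,50],0,0);goal([330,-70,8],0,0)
E
```

```text
time_s: 20.02
eef_pos: [310.2, -125.7, 136.2]
ee_rot: [0.11, 0.097, 0.704, -0.695]
force: [0.6, -1.0, -2.3]
grip_width: 0.139
[ 0.612 -1.037 -2.298] [-0.988 -0.245  2.273  0.305  0.985  0.411]
[ 308.912 -127.014  128.006] [ 478.911 -126.54   127.404] [0.003 0.004 0.007]
shift cm [ 0.15  8.17 -5.58] rot [0.007 0.001 0.003] | rows min 2.4
shift cm [ 1.36 12.19 -5.53] rot [0.007 0.001 0.003] | rows min 3.2
```

```bash
python3 -m inch '[0,1,-1,0,0,0,0,3,-2.6,0,0,0,0.1,5.5,-4.4,0.005,0,0,0.15,8.2,-5.6,0.007,0,0,0.7,10,-5.5,0.007,0,0,1.1,11.4,-5.5,0.007,0,0,1.35,12.1,-5.5,0.007,0,0,1.35,12.1,-5.5,0.007,0,0]'
python3 - <<'E'
from h import *
p,R,s=tool();print(s["force"],s["joints"]);o,S=scoop_now();print(o,o+S.apply([170,0,0]),S.as_euler('zyx'))
goal([330,-70,1],0,0)
import cv2
t=ctrl.capture("scene")[:,:,::-1];cv2.imwrite("pics/t.png",cv2.convertScaleAbs(cv2.resize(t[160:340,180:400],(733,600),interpolation=cv2.INTER_CUBIC),alpha=1.2))
E
```

```text
time_s: 20.68
eef_pos: [331.3, -71.9, 16.6]
ee_rot: [0.109, 0.096, 0.702, -0.697]
force: [0.3, 0.3, -1.6]
grip_width: 0.14
[ 0.345  0.317 -1.586] [-0.761  0.056  2.446  0.462  0.477  0.397]
[329.995 -73.275   8.372] [499.991 -73.195   7.316] [0.    0.006 0.001]
shift cm [ 0.21  0.71 -0.32] rot [0.001 0.    0.006] | rows min 0.2
```

View pics/t.png

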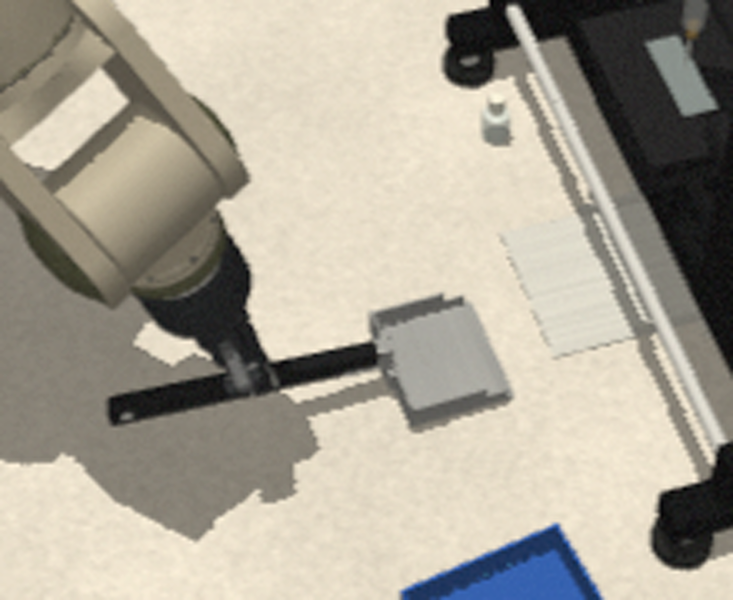

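```bash
python3 -m inch '[0.05,0.2,0,0,0,0.002,0.12,0.4,0,0,0,0.004,0.2,0.65,0,0,0,0.006,0.21,0.7,0,0,0,0.006,0.21,0.7,0,0,0,0.006]'
python3 -m inch '[0.02,0.08,0,0,0,0,0.02,0.08,0,0,0,0]'
python3 - <<'E'
from h import *
p,R,s=tool();print(s["force"],s["wrist_torque"]);o,S=scoop_now();print(o,o+S.apply([170,0,0]),S.as_euler('zyx'))
E
```

```text
time_s: 21.15
eef_pos: [331.8, -72.2, 10.4]
ee_rot: [0.112, 0.099, 0.701, -0.697]
force: [0.1, 1.4, -1.0]
grip_width: 0.137
time_s: 21.32
eef_pos: [331.9, -72.2, 9.6]
ee_rot: [0.112, 0.099, 0.701, -0.697]
force: [0.3, 0.5, -1.5]
grip_width: 0.139
[ 0.299  0.505 -1.5  ] [0.008 0.355 0.003]
[330.702 -73.595   1.413] [500.702 -73.561   1.82 ] [ 0.    -0.002 -0.001]
```

```bash
python3 -m inch '[0.03,0.1,0,0,0,0,0.04,0.14,0,0,0,0,0.04,0.14,0,0,0,0]'
python3 - <<'E'
from h import *
p,R,s=tool();print(s["force"],s["wrist_torque"]);o,S=scoop_now();print(o,o+S.apply([170,0,0]),S.as_euler('zyx'))
E
```

```text
time_s: 21.57
eef_pos: [332.0, -72.3, 8.2]
ee_rot: [0.112, 0.099, 0.701, -0.697]
force: [-0.4, 0.1, 0.3]
grip_width: 0.134
[-0.364  0.062  0.279] [0.014 0.067 0.064]
[330.797 -73.648  -0.036] [500.797 -73.629   0.386] [ 0.    -0.002 -0.001]
```

Contact with the table. Releasing, then backing straight up along the tool.

```bash
python3 -m inch '[0,0,0,0,0,0,0,0,0,0,0,0,0,0,0,0,0,0,0,0,0,0,0,0,0,0,0,0,0,0,0,0,0,0,0,0,0,0,0,0,0,0]' -1
python3 -m inch '[0,-1,0,0,0,0,0,-3,0,0,0,0,0,-6,0,0,0,0,0,-9,0,0,0,0,0,-11,0,0,0,0,0,-12,0,0,0,0,0,-12,0,0,0,0]'
python3 - <<'E'
from h import *
import cv2
p,R,s=tool();print(s["joints"],s["force"])
for n in("scene","top"):
    t=ctrl.capture(n)[:,:,::-1];cv2.imwrite(f"pics/u_{n}.png",cv2.convertScaleAbs(t,alpha=1.2))
E
```

```text
time_s: 22.15
eef_pos: [331.9, -72.2, 8.1]
ee_rot: [0.112, 0.099, 0.701, -0.697]
force: [-0.3, 0.5, -0.0]
grip_width: 1.001
time_s: 22.73
eef_pos: [297.0, -74.1, 124.6]
ee_rot: [0.113, 0.1, 0.699, -0.699]
force: [-0.2, -0.1, -0.1]
grip_width: 1.001
[-0.893 -0.349  2.374  0.293  0.948  0.508] [-0.242 -0.052 -0.1  ]
```

View pics/u_scene.png

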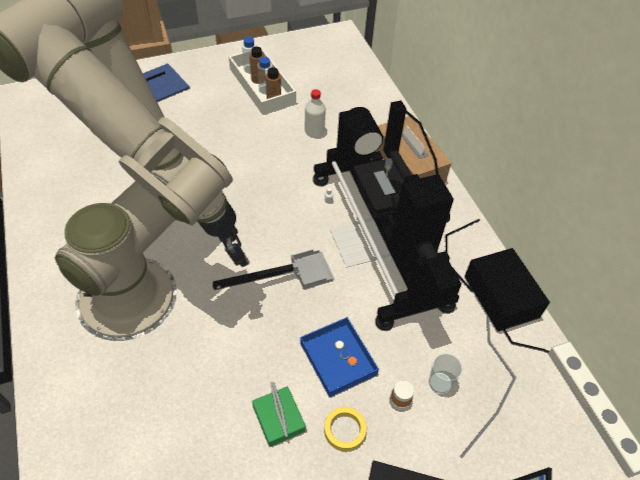

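View pics/u_top.png

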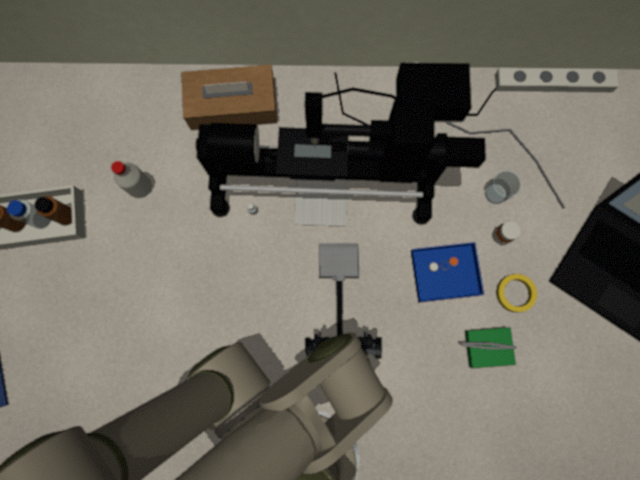

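```bash
python3 - <<'E'
from h import *
import cv2
t=cv2.imread("pics/u_scene.png");cv2.imwrite("pics/v.png",cv2.resize(t[235:400,205:385],(654,600),interpolation=cv2.INTER_CUBIC))
for n in ["dish","specimen_white","specimen_blue","specimen_orange","scoop"]:
    print(n,[(np.round(r["uv"],1),round(r["score"],2)) for r in ctrl.search_frame(n,"scene")][:2])
E
```

```text
dish [(array([339.6, 355.6]), 0.64)]
specimen_white [(array([276.8, 417.9]), 0.72), (array([312.7, 115.4]), 0.49)]
specimen_blue []
specimen_orange [(array([348.6, 361.6]), 0.43)]
scoop [(array([299.2, 270.3]), 0.91)]
```

View pics/v.png

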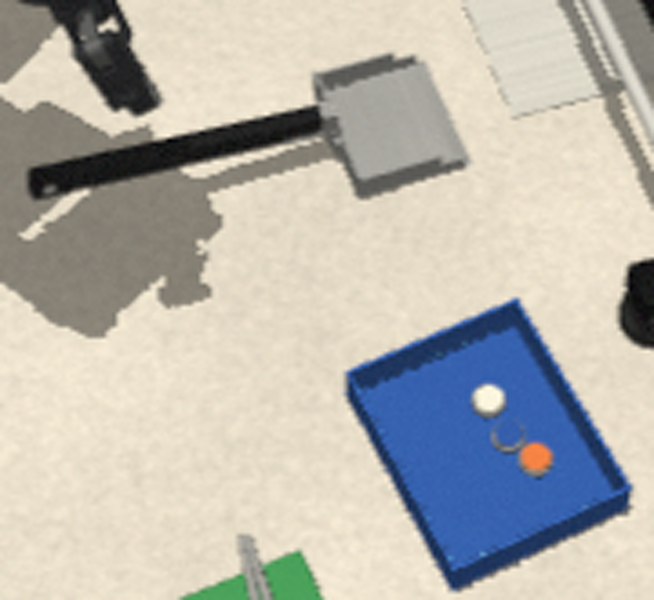

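The scoop lies flat and clear at about (390,130) in this crop. The dish holds white (488,399), orange (535,458) and blue, whose rim ring shows at (508,436). Handing in.

```bash
python3 - <<'E'
from rig import ctrl
print(ctrl.finish_job(), ctrl.sense()["time_s"])
E
```

```text
the job is handed in; nothing more can be done
the job is handed in; nothing more can be done
```

I scooped all three discs off the tray together and tipped them into the blue dish from roughly 15 mm above its rim. I then laid the scoop flat on the bench in front of the tray and handed the job in at about 23 s; it reports no verdict.

**Last checks:**
- **Discs:** the last pictures show all three flat in the dish. Blue shows only as a ring against the blue floor. The detector missed it, and its "specimen_white" result was a false hit on the slide box, so for those two I relied on the picture.
- **Dish and bystanders:** in the last pictures they stand where they started. I compared them by eye and did not measure them.
- **Scoop:** it lies flat, well clear of the dish and the tray. I judged this from the picture and from the hand's pose just before release; I did not measure its tilt afterwards.
- **Instrument:** I saw no contact with it in the pictures. I pushed the scoop forward until it met a hard stop of about 23 N. I took that to be the tray's back wall, though the pictures can't show the lip there.

**What went wrong or disagreed:**
- **First grasp:** the fingers shut on nothing. They appeared to end about 20 mm short of the reported tool point along its axis. I went 19 mm deeper and it held.
- **Joint 3:** it briefly read 2.563 against the stated limit of 2.56 while I tilted the scoop so the discs slid to its back wall. I backed off at once and no fault was reported.

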